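# Refit the lint filter in its housing

## Task

Put the lint filter back into its housing on the worktop: tip it, hook its thin tongue under the overhanging lip of the housing, and swing the other end down until the filter lies flat and fully home in the recess. Then push the sliding catch fully home over the filter's free edge so that it is locked, and let go. Leave the other things on the worktop where they are.

Things in the scene. Friction and masses are not known exactly. Their poses are not given: they have to be found in the camera images.
- lint_housing: Low grey housing fixed to the worktop, 215 x 136 mm, with a shallow rectangular recess. Origin on the worktop below the recess's centre; x runs from the lip end (nearer the robot) to the catch end, z up. Recess: x -69.5 to +69.5 mm, y -54 to +54 mm, seat at z = 15 mm. Side walls and catch-end wall are 8 mm thick, tops at z = 23 mm; behind the latter is the catch's deck, to x = 124 mm.
- recess_seat (a point): Centre of the recess at seat height (housing x = 0, y = 0, z = 15 mm), axes as the housing's. The lip leaves an opening of 123 mm for the 134 mm long filter, so it goes in only tilted about 20 to 24 degrees, tongue first and low; the recess is 5 mm longer and 8 mm wider than the filter.
- lip_edge (a point): Middle of the lower free edge of the lip (housing x = -53.5, y = 0, z = 29 mm), axes as the housing's. The lip is 5 mm thick (underside z = 29, top z = 34 mm), and overhangs the recess by 16 mm over its whole width from the end wall at x = -69.5 mm.
- filter_grip (a point): The loose filter, about 0.13 to 0.25 kg: flat white frame with metal screen, 110 (x) x 100 (y) x 10 mm, upright grip block in its middle, tongue at its -x end. Point in the block, 30 mm above the filter's underside; block 14 (x) x 36 (y) mm, from 8 to 48 mm above the underside. z up out of the screen. Starts flat on the worktop left or right of the housing, tongue roughly towards the robot.
- tongue_tip (a point): Middle of the end of the filter's tongue, at its underside: 79 mm along -x from filter_grip and 30 mm below it; axes as filter_grip's. The tongue stands out 24 mm from the frame, is 84 mm wide, 5 mm thick, flush with the underside.
- back_edge (a point): Middle of the filter's other (free) end, at its underside: 55 mm along +x from filter_grip and 30 mm below it; axes as filter_grip's.
- catch (a joint): Sliding catch, in m: 0 = drawn back, 0.020 = fully home, its plate 15 mm over the recess. Slides along the housing's -x, towards the recess, against about 1.5 N of friction; stays where left; starts within 4 mm of drawn back, clear of the filter. Plate at housing z = 27 to 32 mm, 2 mm above the top of a filter that is fully down; one that is not down blocks it.
- catch_knob (a point): Middle of the black knob on the catch, 14 mm (x) by 30 mm (y), housing z = 32 to 52 mm (this point at 42 mm); moves with the catch. Axes as the housing's.
- wash_notes_mid (a point): Black notebook, 148 x 110 x 16 mm, a bystander lying on the side of the housing where the filter is not; its middle.
- scrub_brush_mid (a point): Wooden scrub brush, 73 x 148 x 44 mm, a bystander; its middle.
- tape_measure_mid (a point): Pocket tape measure, 64 x 56 x 53 mm, a bystander; its middle.
- dosing_cap_1_mid (a point): White dosing cap (small cup), 65 mm across, 40 mm high, a bystander; its middle.
- screwdriver_mid (a point): Cross screwdriver, 106 x 182 x 27 mm as it lies, a bystander; its middle.
- soap_bar_mid (a point): Block of laundry soap, 80 x 98 x 30 mm, a bystander; its middle.

How it is judged:
By the outcome, as a careful person would: the job done as asked, in the order asked, and still so for the second after the job is handed in, with the robot touching nothing.
It also fails if it takes over 59 s, if anything falls off the work surface, if the arm or the gripper's body presses on something with over 40 N, if the wrist force passes 120 N, or if a joint passes its speed limit or range.

## Robot

A 6-joint arm with a two-finger parallel gripper is mounted at the origin on a cart in front of the work surface, level with it; the furniture and walls round the work are solid. World frame = base frame: x ahead of the robot, y to its left, z up, the work surface at z = 0. Lengths are in mm, angles in rad, forces in N, time in s.
With the tool pointing down it reaches from about 400 to 925 mm from the base axis. Payload 12.5 kg.
Tool frame: the origin (TCP) lies at the very end of the fingers, on their centre line; the grasp point (between the pads) lies 19 mm behind it; z points along the fingers, y is the line along which they close (so a half turn about z gives the same grasp; the last joint's range is limited). The gripper opens to 95 mm and grips with 3 to 60 N. Pads are 20 mm wide; open, the fingers measure 119 mm over their backs; the gripper's body (75 mm by 180 mm) begins 59 mm behind the grasp point.
Start: joints at [1.076, 0.491, 1.559, -0, 1.092, -0.106], TCP at [236.909, 578.378, 214.661] pointing down, gripper open.
Joint ranges: [-3.1, 3.1], [-0.84, 2.19], [0.05, 2.79], [-1.13, 4.28], [0.06, 2.93], [-2.69, 2.69]. Speed limits (rad/s): [2.22, 2.22, 2.79, 3.14, 3.14, 3.14].

## Interface

Orientations are given as [roll, pitch, yaw] about the fixed x, y, z axes, in that order (R = Rz(yaw) Ry(pitch) Rx(roll)).
In Python, from cell import * gives the robot as it stands.
- The arm moves only by the tool step_arm, never from a script. Its argument "plan" is a list of rows, each an object of numbers: "x", "y", "z": the shift along the tool's x, y, z in units of 25 mm (1.0 is 25 mm); "rx", "ry", "rz": the turn, a rotation vector about the tool's x, y, z in units of 0.1 rad (1.0 is 0.1 rad). In form: [{"x": .., "y": .., "z": .., "rx": .., "ry": .., "rz": ..}, ...]. A call has exactly 10 rows; each row shifts and turns the commanded pose from where the row before left it, along the tool's axes as they then stand; what a row does not reach is not made up. A row lasts 1/12 s, in which the tool goes at most 41.7 mm and 7.16 degrees, less where a joint would pass 70% of its speed; a pose out of reach is approached as far as the arm can. A call with a number of a shift or a turn outside -1 to 1 is refused whole. A call with a gripper value outside its range is refused whole. "jaw" is the closure, from -1 (fully open) to 1 (shut), so that 0 is half open, set as the call begins (left out, the last holds). The fingers move at their own pace and stop on an object; the grip force is fixed at half the most. Time passes only in rows, so rows that do not move let the fingers close, or fill a call up. It gives the time, the measured TCP pose, the force, the opening and the grip force at its end, in the units of the state.
- state(): the state, without advancing time (a new reading comes with each control period).
- read_camera(name): name is "side" or "top" or "wrist"; returns a dict with "image" (400x640x3 uint8, red, green, blue), "depth" (400x640 float32, mm along the optical axis (not along the pixel's ray), 0 where there is no reading), "vfov" (degrees; the focal length in pixels is half the picture's height over the tangent of half this angle, whatever the lens; pixels are square), "cx", "cy" (the principal point, pixels), "R" (3x3) and "t" (3): a world point X has camera coordinates R X + t. Camera axes: x right, y down, z forward; pixel columns grow to the right and rows downward; lengths in mm; the calibration is good to about 2 mm. A picture is of the moment at which its call begins.
- job_done(): hands the job in; it is judged then, once.
The state is a dict: "t": time; "joints": joint angles; "qvel": joint speeds; "tau": joint torques, N m; "eef_pos": TCP position; "tcp_rot": TCP orientation; "ft_force": force on the tool from outside, world axes, zero at the start; "moment": the same for the moment, N m; "opening": opening from 0.0 (shut) to 1.0 (fully open); "grip_force": force on a finger pad.
Only numpy, scipy, OpenCV 4.12 (cv2) and the standard library are available. Lean on these libraries where they do the work, as an engineer would, in place of code of your own. Each camera call takes 0.05 s, during which the arm holds its last target. There are 200 camera calls.

## Working session

There is one attempt and no reset: what is moved stays moved. The work goes in short steps, Python scripts to look and compute and a tool call to move; the robot and the scene stay as the last step left them, time stands still between calls to the robot, and variables do not carry over. Pictures are saved under pics/ and viewed, at most 10 in all, crops included, and the job is handed in when it is done.

Besides the shell and the picture viewer there is one more tool, called after "Emit:" by a JSON object that holds its "api" and its "payload". step_arm: Moves the arm, as the interface text tells. Shifts and turns lie within -1 to 1; 1 stands for 25 mm of shift or 0.1 rad of turn. Its arguments: {"type":"object","properties":{"plan":{"type":"array","items":{"type":"object","properties":{"x":{"type":"number"},"y":{"type":"number"},"z":{"type":"number"},"rx":{"type":"number"},"ry":{"type":"number"},"rz":{"type":"number"}}}},"jaw":{"type":"number"}},"required":["plan"]}

```bash
mkdir -p pics; ls
cat > h.py <<'E'
from cell import *
import numpy as np, cv2
def cam(n):
    c=read_camera(n); c['f']=c['image'].shape[0]/2/np.tan(np.radians(c['vfov'])/2); c['R']=np.array(c['R']);c['t']=np.array(c['t']); return c
def ray(c,u,v,z):
    d=c['R'].T@np.array([(u-c['cx'])/c['f'],(v-c['cy'])/c['f'],1]); o=-c['R'].T@c['t']
    return o+d*(z-o[2])/d[2]
def cloud(c):
    v,u=np.mgrid[0:400,0:640]; d=c['depth']
    P=np.stack([(u-c['cx'])/c['f']*d,(v-c['cy'])/c['f']*d,d],-1)
    return (P-c['t'])@c['R']
def save(c,n): cv2.imwrite('pics/'+n,c['image'][:,:,::-1])
E
python3 - <<'E'
from h import *
for n in ('top','side'):
    c=cam(n); save(c,n+'1.png'); print(n,c['f'],c['cx'],c['cy'],-c['R'].T@c['t'],c['R'].round(2).tolist()); np.savez(n+'1.npz',**c)
print(state())
E
```

```text
pics
top 510.9582224953859 315.63125948206726 200.91860996633847 [ 329.34839546   97.19310439 1490.03801068] [[0.01, -1.0, -0.01], [-0.99, -0.0, -0.11], [0.11, 0.01, -0.99]]
side 416.10536040310706 318.5600991728909 193.1855929171495 [  30.08622542 -676.79342168  830.82805959] [[0.87, -0.5, -0.0], [-0.32, -0.56, -0.76], [0.38, 0.66, -0.65]]
{'t': 0.1, 'joints': array([ 1.07640200e+00,  4.91495748e-01,  1.55933243e+00, -3.01182467e-05,
        1.09168712e+00, -1.05628295e-01]), 'qvel': array([ 0.00037528, -0.00123847, -0.0002044 ,  0.00136351,  0.00057418,
        0.00012386]), 'tau': array([ 3.36913305e-03, -6.13624620e+01, -2.58606541e+01,  6.93590823e-02,
        4.70309216e-02, -4.39604526e-05]), 'eef_pos': array([236.81844132, 578.19696948, 214.14168714]), 'tcp_rot': array([-3.14067233e+00, -7.07115398e-05,  2.75284048e+00]), 'ft_force': array([ 0.34281575, -0.08492695,  0.06555967]), 'moment': array([-0.02357685, -0.00810988,  0.02433434]), 'grip_force': 0.0, 'opening': 0.998153658353605}
```

View pics/top1.png

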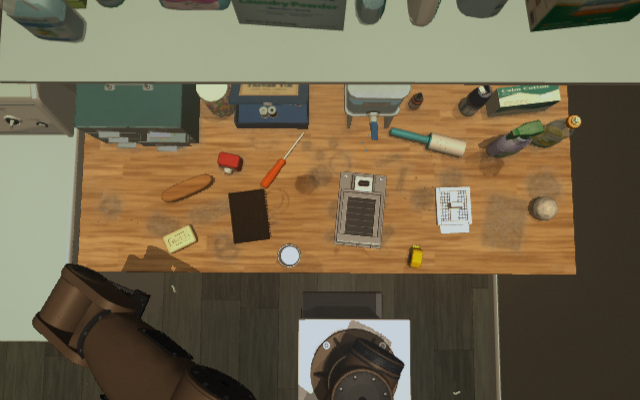

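View pics/side1.png

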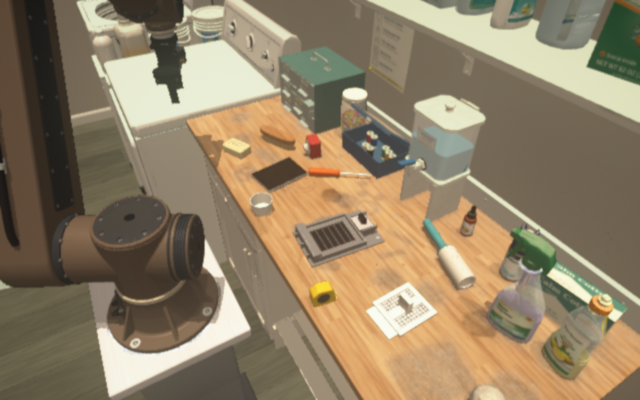

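The top view shows the housing around (360,210) with the catch knob at (362,184). The filter is to its right at (454,210), tongue towards the robot (row ~230). The shelf edge runs along row 82.

Run:
```python
from h import *
c=dict(np.load('top1.npz')); 
for k in('f','cx','cy'): c[k]=float(c[k])
P=cloud(c); im=c['image'].astype(int)
def rect(mask,z,name):
    n,l,s,_=cv2.connectedComponentsWithStats(mask.astype(np.uint8))
    i=1+np.argmax(s[1:,4]); v,u=np.where(l==i)
    W=np.array([ray(c,a,b,z)[:2] for a,b in zip(u,v)],np.float32)
    r=cv2.minAreaRect(W); print(name,s[i],r, 'z',np.median(P[v,u,2])); return W,r
roi=np.zeros((400,640),bool); roi[180:242,425:485]=1
hsv=cv2.cvtColor(c['image'],cv2.COLOR_RGB2HSV)
m=roi&(hsv[...,1]<90); m=cv2.morphologyEx(m.astype(np.uint8),cv2.MORPH_CLOSE,np.ones((7,7)))
W,r=rect(m,10,'filter')
roi[:]=0; roi[165:258,322:398]=1
m=roi&(hsv[...,1]<80); m=cv2.morphologyEx(m.astype(np.uint8),cv2.MORPH_CLOSE,np.ones((9,9)))
W2,r2=rect(m,23,'housing')
print('corners f',cv2.boxPoints(r).round(),'h',cv2.boxPoints(r2).round())
# heights
Q=P[180:242,425:485].reshape(-1,3); b=Q[(Q[:,2]>30)&(Q[:,2]<70)]; print('block',len(b),b.mean(0),cv2.minAreaRect(b[:,:2].astype(np.float32)))
Q=P[165:258,322:398].reshape(-1,3); b=Q[(Q[:,2]>42)&(Q[:,2]<70)]; print('knob',len(b),b.mean(0),cv2.minAreaRect(b[:,:2].astype(np.float32)))
for s in [(np.s_[150:160,340:380])]: print(np.median(P[s][...,2]))
print('shelf',P[78,::80].round(), P[50,::80].round())
for n,(f,x0,y0,k) in dict(filt=('top1.png',425,180,8)).items(): pass
a=cv2.resize(c['image'][165:255,320:490,::-1],None,fx=4.6,fy=4.6,interpolation=cv2.INTER_CUBIC); cv2.imwrite('pics/crop.png',a)
```

```text
filter [ 436  186   36   48 1556] ((463.4448547363281, -288.56805419921875), (135.39285278320312, 99.98638916015625), 2.193460702896118) z 8.093700842652453
housing [ 334  172   52   76 3311] ((461.5676574707031, -16.57294464111328), (132.32980346679688, 209.39356994628906), 84.5799560546875) z 13.33049240372698
corners f [[ 394. -241.]
 [ 398. -341.]
 [ 533. -336.]
 [ 529. -236.]] h [[351. -73.]
 [560. -92.]
 [572.  39.]
 [364.  59.]]
block 72 [ 476.69577812 -286.03582492   46.08029544] ((477.6150207519531, -286.5206298828125), (15.234712600708008, 35.31343078613281), 1.2789324522018433)
knob 59 [527.75472967 -22.95354161  50.60880678] ((456.4577331542969, -22.364944458007812), (92.90778350830078, 174.11514282226562), 75.41786193847656)
0.21267002383062664
shelf [[ 329.   97. 1490.]
 [ 669.  565.  533.]
 [ 671.  411.  528.]
 [ 670.  254.  532.]
 [ 672.   99.  528.]
 [ 673.  -56.  527.]
 [ 673. -211.  528.]
 [ 672. -364.  531.]] [[ 727.  728.  529.]
 [ 728.  571.  527.]
 [ 727.  413.  529.]
 [ 726.  256.  532.]
 [ 729.  100.  527.]
 [ 727.  -56.  531.]
 [ 728. -212.  530.]
 [ 729. -367.  528.]]
```

View pics/crop.png

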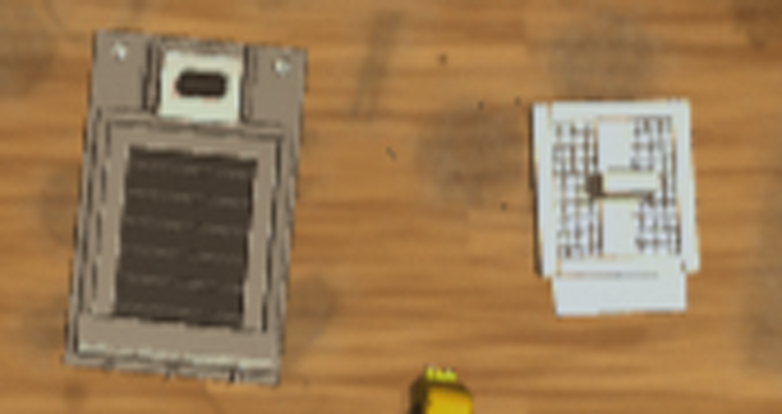

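The crop shows the housing with its lip at the near end and the catch plate with its dark knob at the far end. The filter's tongue points at the robot. Next I'll write a move planner and stop above the housing for a close look.

```bash
cat >> h.py <<'E'
from scipy.spatial.transform import Rotation as Ro
def rot(e): return Ro.from_euler('xyz',e)
def go(target,R1,start=None,step=24,n=None,astep=.09):
    """print rows of a straight world line from the present pose to target, R1"""
    s=state(); p=np.array(s['eef_pos']) if start is None else np.array(start[0]); R=rot(s['tcp_rot']) if start is None else start[1]
    w=(R.inv()*R1).as_rotvec(); d=np.array(target)-p
    N=n or int(max(np.ceil(np.linalg.norm(d)/step),np.ceil(np.linalg.norm(w)/astep),1))
    L=[]
    for i in range(N):
        v=R.inv().apply(d/N)/25; q=w/N/.1
        L.append('{'+','.join(f'"{k}":{x:.2f}' for k,x in zip(('x','y','z','rx','ry','rz'),[*v,*q]) if abs(x)>=.005)+'}')
        R=R*Ro.from_rotvec(w/N)
    print(N); [print(','.join(L[i:i+10])) for i in range(0,N,10)]
E
python3 - <<'E'
from h import *
R1=rot([np.pi,0,1.6])
go([440,280,250],rot([np.pi,0,2.1]))
go([430,-20,270],R1,start=([440,280,250],rot([np.pi,0,2.1])))
E
```

```text
16
{"x":-0.75,"y":-0.50,"z":-0.09,"rz":0.41},{"x":-0.77,"y":-0.47,"z":-0.09,"rz":0.41},{"x":-0.79,"y":-0.43,"z":-0.09,"rz":0.41},{"x":-0.81,"y":-0.40,"z":-0.09,"rz":0.41},{"x":-0.82,"y":-0.37,"z":-0.09,"rz":0.41},{"x":-0.84,"y":-0.33,"z":-0.09,"rz":0.41},{"x":-0.85,"y":-0.30,"z":-0.09,"rz":0.41},{"x":-0.86,"y":-0.27,"z":-0.09,"rz":0.41},{"x":-0.87,"y":-0.23,"z":-0.09,"rz":0.41},{"x":-0.88,"y":-0.19,"z":-0.09,"rz":0.41}
{"x":-0.89,"y":-0.16,"z":-0.09,"rz":0.41},{"x":-0.89,"y":-0.12,"z":-0.09,"rz":0.41},{"x":-0.90,"y":-0.08,"z":-0.09,"rz":0.41},{"x":-0.90,"y":-0.05,"z":-0.09,"rz":0.41},{"x":-0.90,"y":-0.01,"z":-0.09,"rz":0.41},{"x":-0.90,"y":0.03,"z":-0.09,"rz":0.41}
13
{"x":-0.78,"y":-0.49,"z":-0.06,"rz":0.38},{"x":-0.80,"y":-0.46,"z":-0.06,"rz":0.38},{"x":-0.82,"y":-0.43,"z":-0.06,"rz":0.38},{"x":-0.83,"y":-0.40,"z":-0.06,"rz":0.38},{"x":-0.85,"y":-0.37,"z":-0.06,"rz":0.38},{"x":-0.86,"y":-0.33,"z":-0.06,"rz":0.38},{"x":-0.87,"y":-0.30,"z":-0.06,"rz":0.38},{"x":-0.88,"y":-0.27,"z":-0.06,"rz":0.38},{"x":-0.89,"y":-0.23,"z":-0.06,"rz":0.38},{"x":-0.90,"y":-0.20,"z":-0.06,"rz":0.38}
{"x":-0.91,"y":-0.16,"z":-0.06,"rz":0.38},{"x":-0.91,"y":-0.13,"z":-0.06,"rz":0.38},{"x":-0.92,"y":-0.09,"z":-0.06,"rz":0.38}
```

Emit:
{"api": "step_arm", "payload": {"plan": [{"x": -0.75,"y": -0.5,"z": -0.09,"rz": 0.4},{"x": -0.77,"y": -0.47,"z": -0.09,"rz": 0.4},{"x": -0.79,"y": -0.43,"z": -0.09,"rz": 0.4},{"x": -0.81,"y": -0.4,"z": -0.09,"rz": 0.4},{"x": -0.82,"y": -0.37,"z": -0.09,"rz": 0.4},{"x": -0.84,"y": -0.33,"z": -0.09,"rz": 0.4},{"x": -0.85,"y": -0.3,"z": -0.09,"rz": 0.4},{"x": -0.86,"y": -0.27,"z": -0.09,"rz": 0.4},{"x": -0.87,"y": -0.23,"z": -0.09,"rz": 0.4},{"x": -0.88,"y": -0.19,"z": -0.09,"rz": 0.4}]}}

```text
schema error: expected keys x, y, z, rx, ry, rz
```

Emit:
{"api": "step_arm", "payload": {"plan": [{"x": -0.89,"y": -0.16,"z": -0.09,"rz": 0.4},{"x": -0.89,"y": -0.12,"z": -0.09,"rz": 0.4},{"x": -0.9,"y": -0.08,"z": -0.09,"rz": 0.4},{"x": -0.9,"y": -0.05,"z": -0.09,"rz": 0.4},{"x": -0.9,"z": -0.09,"rz": 0.4},{"x": -0.9,"z": -0.09,"rz": 0.4},{"x": -0.78,"y": -0.49,"z": -0.06,"rz": 0.4},{"x": -0.8,"y": -0.46,"z": -0.06,"rz": 0.4},{"x": -0.82,"y": -0.43,"z": -0.06,"rz": 0.4},{"x": -0.83,"y": -0.4,"z": -0.06,"rz": 0.4}]}}

```text
schema error: expected keys x, y, z, rx, ry, rz
```

Emit:
{"api": "step_arm", "payload": {"plan": [{"x": -0.85,"y": -0.37,"z": -0.06,"rz": 0.4},{"x": -0.86,"y": -0.33,"z": -0.06,"rz": 0.4},{"x": -0.87,"y": -0.3,"z": -0.06,"rz": 0.4},{"x": -0.88,"y": -0.27,"z": -0.06,"rz": 0.4},{"x": -0.89,"y": -0.23,"z": -0.06,"rz": 0.4},{"x": -0.9,"y": -0.2,"z": -0.06,"rz": 0.4},{"x": -0.91,"y": -0.16,"z": -0.06,"rz": 0.3},{"x": -0.91,"y": -0.13,"z": -0.06,"rz": 0.3},{"x": -0.92,"y": -0.09,"z": -0.06},{}]}}

```text
schema error: expected keys x, y, z, rx, ry, rz
```

Run:
```python
from h import *
s=state(); print(s['t'],s['eef_pos'],s['tcp_rot'],s['ft_force'])
c=cam('wrist'); save(c,'w1.png'); np.savez('w1.npz',**c); print(c['f'],-c['R'].T@c['t'],c['R'].round(2).tolist())
```

```text
0.1 [236.81844132 578.19696948 214.14168714] [-3.14067233e+00 -7.07115398e-05  2.75284048e+00] [ 0.34281575 -0.08492695  0.06555967]
338.94478083381915 [167.49691728 607.26797321 383.4597546 ] [[0.38, 0.93, -0.0], [0.89, -0.37, 0.27], [0.25, -0.1, -0.96]]
```

View pics/w1.png

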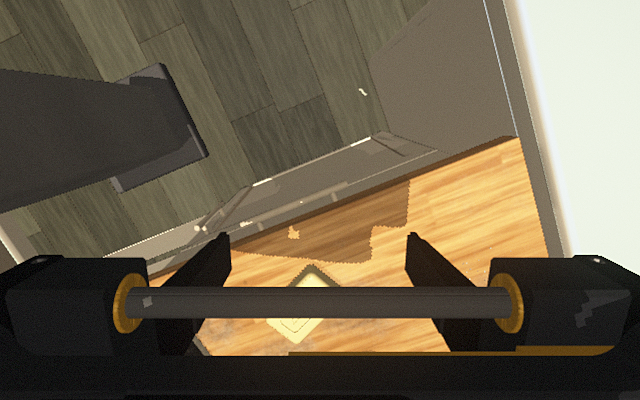

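The wrist picture was taken at the start pose because the moves were refused. Every row needs all six keys, so I'll resend them.

Emit:
{"api": "step_arm", "payload": {"plan": [{"x": -0.75,"y": -0.5,"z": -0.09,"rx": 0,"ry": 0,"rz": 0.4},{"x": -0.77,"y": -0.47,"z": -0.09,"rx": 0,"ry": 0,"rz": 0.4},{"x": -0.79,"y": -0.43,"z": -0.09,"rx": 0,"ry": 0,"rz": 0.4},{"x": -0.81,"y": -0.4,"z": -0.09,"rx": 0,"ry": 0,"rz": 0.4},{"x": -0.82,"y": -0.37,"z": -0.09,"rx": 0,"ry": 0,"rz": 0.4},{"x": -0.84,"y": -0.33,"z": -0.09,"rx": 0,"ry": 0,"rz": 0.4},{"x": -0.85,"y": -0.3,"z": -0.09,"rx": 0,"ry": 0,"rz": 0.4},{"x": -0.86,"y": -0.27,"z": -0.09,"rx": 0,"ry": 0,"rz": 0.4},{"x": -0.87,"y": -0.23,"z": -0.09,"rx": 0,"ry": 0,"rz": 0.4},{"x": -0.88,"y": -0.19,"z": -0.09,"rx": 0,"ry": 0,"rz": 0.4}]}}

```text
t: 0.98
eef_pos: [364.8, 391.6, 237.1]
tcp_rot: [-3.141, -0.0, 2.351]
ft_force: [0.2, 0.5, 0.0]
opening: 0.996
grip_force: 0.0
```

Emit:
{"api": "step_arm", "payload": {"plan": [{"x": -0.89,"y": -0.16,"z": -0.09,"rx": 0,"ry": 0,"rz": 0.4},{"x": -0.89,"y": -0.12,"z": -0.09,"rx": 0,"ry": 0,"rz": 0.4},{"x": -0.9,"y": -0.08,"z": -0.09,"rx": 0,"ry": 0,"rz": 0.4},{"x": -0.9,"y": -0.05,"z": -0.09,"rx": 0,"ry": 0,"rz": 0.4},{"x": -0.9,"y": 0,"z": -0.09,"rx": 0,"ry": 0,"rz": 0.4},{"x": -0.9,"y": 0,"z": -0.09,"rx": 0,"ry": 0,"rz": 0.4},{"x": -0.78,"y": -0.49,"z": -0.06,"rx": 0,"ry": 0,"rz": 0.4},{"x": -0.8,"y": -0.46,"z": -0.06,"rx": 0,"ry": 0,"rz": 0.4},{"x": -0.82,"y": -0.43,"z": -0.06,"rx": 0,"ry": 0,"rz": 0.4},{"x": -0.83,"y": -0.4,"z": -0.06,"rx": 0,"ry": 0,"rz": 0.4}]}}

```text
t: 1.82
eef_pos: [439.1, 188.2, 256.5]
tcp_rot: [-3.141, -0.0, 1.951]
ft_force: [-0.2, 0.6, -0.3]
opening: 1.0
grip_force: 0.0
```

Emit:
{"api": "step_arm", "payload": {"plan": [{"x": -0.85,"y": -0.37,"z": -0.06,"rx": 0,"ry": 0,"rz": 0.4},{"x": -0.86,"y": -0.33,"z": -0.06,"rx": 0,"ry": 0,"rz": 0.4},{"x": -0.87,"y": -0.3,"z": -0.06,"rx": 0,"ry": 0,"rz": 0.4},{"x": -0.88,"y": -0.27,"z": -0.06,"rx": 0,"ry": 0,"rz": 0.4},{"x": -0.89,"y": -0.23,"z": -0.06,"rx": 0,"ry": 0,"rz": 0.4},{"x": -0.9,"y": -0.2,"z": -0.06,"rx": 0,"ry": 0,"rz": 0.4},{"x": -0.91,"y": -0.16,"z": -0.06,"rx": 0,"ry": 0,"rz": 0.3},{"x": -0.91,"y": -0.13,"z": -0.06,"rx": 0,"ry": 0,"rz": 0.3},{"x": -0.92,"y": -0.09,"z": -0.06,"rx": 0,"ry": 0,"rz": 0},{"x": -0.9,"y": 0,"z": 0,"rx": 0,"ry": 0,"rz": 0}]}}

```text
t: 2.65
eef_pos: [434.7, -41.6, 270.3]
tcp_rot: [3.141, 0.0, 1.653]
ft_force: [0.9, -0.3, -0.2]
opening: 0.999
grip_force: 0.0
```

Emit:
{"api": "step_arm", "payload": {"plan": [{"x": -0.9,"y": 0,"z": 0,"rx": 0,"ry": 0,"rz": 0},{"x": -0.9,"y": 0,"z": 0,"rx": 0,"ry": 0,"rz": 0},{"x": -0.9,"y": 0,"z": 0,"rx": 0,"ry": 0,"rz": 0},{"x": -0.9,"y": 0,"z": 0,"rx": 0,"ry": 0,"rz": 0},{"x": -0.9,"y": 0,"z": 0,"rx": 0,"ry": 0,"rz": 0},{"x": -0.5,"y": 0,"z": 0,"rx": 0,"ry": 0,"rz": 0},{"x": 0,"y": 0,"z": 0,"rx": 0,"ry": 0,"rz": 0},{"x": 0,"y": 0,"z": 0,"rx": 0,"ry": 0,"rz": 0},{"x": 0,"y": 0,"z": 0,"rx": 0,"ry": 0,"rz": 0},{"x": 0,"y": 0,"z": 0,"rx": 0,"ry": 0,"rz": 0}]}}

```text
t: 3.48
eef_pos: [445.3, -164.1, 270.2]
tcp_rot: [3.142, -0.0, 1.654]
ft_force: [-0.7, 0.6, 0.8]
opening: 1.0
grip_force: 0.0
```

Run:
```python
from h import *
s=state(); print(s['t'],s['eef_pos'],s['tcp_rot'],s['ft_force'])
c=cam('wrist'); save(c,'w2.png'); np.savez('w2.npz',**c); print(c['f'],-c['R'].T@c['t'],c['R'].round(2).tolist())
```

```text
3.4833 [ 445.30035846 -164.12988735  270.15737726] [ 3.14157377e+00 -2.35388436e-04  1.65380322e+00] [-0.7366604   0.56447664  0.75486654]
338.94478083381915 [439.15260779 -88.85313549 439.50853645] [[1.0, 0.08, -0.0], [0.08, -0.96, 0.27], [0.02, -0.27, -0.96]]
```

View pics/w2.png

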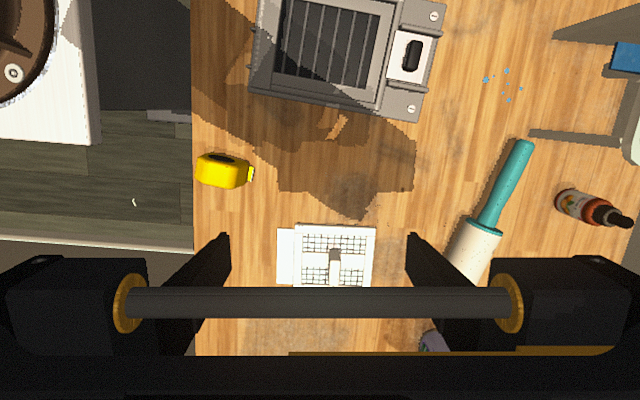

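The wrist view shows the housing at the top, lip on the left around (268,45) and knob at (412,55). The filter block is at (335,262), well inside the open fingers.

Run:
```python
from h import *
c=dict(np.load('w2.npz')); 
for k in('f','cx','cy'): c[k]=float(c[k])
P=cloud(c)
def info(sl,lo,hi,n):
    Q=P[sl].reshape(-1,3); b=Q[(Q[:,2]>lo)&(Q[:,2]<hi)].astype(np.float32)
    r=cv2.minAreaRect(b[:,:2]); print(n,len(b),b.mean(0),r); return b,r
print('table',np.median(P[150:200,430:480,2]))
info(np.s_[0:130,240:330],31.5,37,'lip')
info(np.s_[20:100,385:440],45,57,'knob')
info(np.s_[20:100,370:440],28,36,'plate')
b,r=info(np.s_[0:125,240:450],10,40,'housing'); print(cv2.boxPoints(r))
info(np.s_[215:290,270:385],42,54,'block')
b,r=info(np.s_[215:284,270:385],4,16,'filter'); print(cv2.boxPoints(r))
```

```text
table -0.8644718660055262Traceback (most recent call last):
  File "<stdin>", line 9, in <module>
  File "<stdin>", line 7, in info
cv2.error: OpenCV(4.12.0) /io/opencv/modules/imgproc/src/convhull.cpp:143: error: (-215:Assertion failed) total >= 0 && (depth == CV_32F || depth == CV_32S) in function 'convexHull'
```

Run:
```python
from h import *
c=dict(np.load('w2.npz')); 
for k in('f','cx','cy'): c[k]=float(c[k])
P=cloud(c)
def info(sl,lo,hi,n):
    Q=P[sl].reshape(-1,3); b=np.ascontiguousarray(Q[(Q[:,2]>lo)&(Q[:,2]<hi)][:,:].astype(np.float32))
    print(n,len(b)); 
    if len(b)<5: return
    lo,hi=b.min(0),b.max(0); r=cv2.minAreaRect(np.ascontiguousarray(b[:,:2])); print(b.mean(0),r,cv2.boxPoints(r).round(1).tolist())
info(np.s_[0:130,240:330],31.5,37,'lip')
info(np.s_[20:100,385:440],45,57,'knob')
info(np.s_[20:100,370:440],28,36,'plate')
info(np.s_[0:125,240:450],10,40,'housing')
info(np.s_[215:290,270:385],42,54,'block')
info(np.s_[215:284,270:385],4,16,'filter')
# lip rows
for v in range(0,90,10):
    z=P[v,240:330,2]; print(v,[(240+i,round(float(P[v,240+i,0])),round(float(P[v,240+i,1])),round(float(z[i]))) for i in range(0,60,4)])
```

```text
lip 1926
[374.80518  -25.391928  33.397884] ((374.513427734375, -25.850444793701172), (93.37442016601562, 24.090362548828125), 84.5989761352539) [[358.1000061035156, -71.19999694824219], [382.1000061035156, -73.5], [390.8999938964844, 19.5], [366.8999938964844, 21.799999237060547]]
knob 426
[535.15186  -26.304663  50.431114] ((536.2189331054688, -25.922344207763672), (30.374296188354492, 15.860994338989258), 84.11674499511719) [[526.7999877929688, -40.20000076293945], [542.5999755859375, -41.79999923706055], [545.7000122070312, -11.600000381469727], [529.9000244140625, -10.0]]
plate 1854
[535.34705  -25.955475  31.674175] ((539.8711547851562, -26.25802230834961), (66.31709289550781, 51.84817886352539), 84.75837707519531) [[511.0, -56.900001525878906], [562.7000122070312, -61.599998474121094], [568.7000122070312, 4.400000095367432], [517.0999755859375, 9.100000381469727]]
housing 10223
[464.0764   -27.651184  22.414522] ((460.2396240234375, -20.997589111328125), (119.74349212646484, 211.46844482421875), 84.69630432128906) [[349.3999938964844, -70.80000305175781], [560.0, -90.400001525
[... 2686 characters left out ...]
5, -37, 11), (288, 399, -36, 7), (292, 404, -36, 8), (296, 408, -36, 7)]
70 [(240, 341, -52, 0), (244, 346, -51, 0), (248, 350, -51, -1), (252, 362, -53, 33), (256, 366, -53, 34), (260, 371, -53, 33), (264, 375, -52, 34), (268, 380, -52, 32), (272, 384, -51, 31), (276, 385, -49, 7), (280, 390, -48, 8), (284, 395, -48, 7), (288, 400, -48, 7), (292, 404, -47, 7), (296, 409, -47, 7)]
80 [(240, 341, -63, 0), (244, 346, -63, -1), (248, 352, -63, 5), (252, 362, -64, 34), (256, 367, -64, 34), (260, 371, -63, 33), (264, 376, -63, 34), (268, 380, -63, 34), (272, 382, -61, 13), (276, 387, -60, 14), (280, 392, -60, 14), (284, 396, -60, 15), (288, 401, -59, 14), (292, 406, -59, 15), (296, 411, -59, 16)]
```

Run:
```python
from h import *
O=np.array([445.2,-15.5]); a=-.0935; ux=np.array([np.cos(a),np.sin(a)]); uy=np.array([-ux[1],ux[0]])
for n in('w2','top1','side1'):
    c=dict(np.load(n+'.npz')); 
    for k in('f','cx','cy'): c[k]=float(c[k])
    P=cloud(c).reshape(-1,3); P=P[(c['depth']>0).ravel()]; hx=(P[:,:2]-O)@ux; hy=(P[:,:2]-O)@uy
    st=2 if n=='w2' else 3
    def prof(m,s,lo,hi,t):
        print(n,t,' '.join(f'{b}:{np.median(P[m&(abs(s-b)<=st/2),2]):.0f}' for b in range(lo,hi,st) if (m&(abs(s-b)<=st/2)).sum()>1))
    prof((hx>-35)&(hx<50),hy,-76,-44,'hy-'); prof((hx>-35)&(hx<50),hy,44,76,'hy+')
    prof((abs(hy)<40),hx,-100,-40,'lip'); prof((abs(hy)<12),hx,55,130,'catch')
    m=(P[:,2]>46)&(P[:,2]<56)&(abs(hy)<40)&(hx>60)&(hx<130); print('knob',m.sum(),hx[m].min(),hx[m].max(),hy[m].min(),hy[m].max())
```

```text
w2 hy- -76:-1 -74:-1 -72:-1 -70:-0 -68:5 -66:5 -64:7 -62:22 -60:22 -58:22 -56:21 -54:14 -52:14 -50:14 -48:14 -46:14
w2 hy+ 44:15 46:14 48:14 50:14 52:14
w2 lip -100:-1 -98:-0 -96:-0 -94:-1 -92:-0 -90:-0 -88:5 -86:7 -84:24 -82:33 -80:33 -78:34 -76:34 -74:33 -72:33 -70:34 -68:33 -66:34 -64:33 -62:33 -60:32 -58:19 -56:7 -54:7 -52:7 -50:11 -48:11 -46:7 -44:7 -42:7
w2 catch 55:15 57:14 59:15 61:15 63:14 65:15 67:22 69:23 71:31 73:32 75:31 77:31 79:32 81:31 83:32 85:46 87:51 89:51 91:51 93:51 95:51 97:51 99:48 103:31 105:31 107:31 109:31 111:31 113:24 115:23 117:23 119:22 125:5 127:-0 129:-1
knob 409 83.62804608456103 98.67979517024911 -17.048039302728867 13.325635860939855
top1 hy- -76:-1 -73:1 -70:0 -67:6 -64:8 -61:21 -58:24 -55:19 -52:15 -49:14 -46:14
top1 hy+ 44:15 47:15 50:16 53:18 56:24 59:24 62:8 65:5 68:1 71:1 74:-1
top1 lip -100:0 -97:0 -94:-0 -91:1 -88:3 -85:6 -82:7 -79:33 -76:34 -73:34 -70:34 -67:35 -64:35 -61:34 -58:33 -55:8 -52:8 -49:10 -46:9 -43:8
top1 catch 55:13 58:18 61:16 64:13 67:22 70:24 73:31 76:33 79:32 82:34 85:43 88:52 91:53 94:51 97:51 100:50 103:33 106:34 109:32 112:30 115:25 118:24 121:22 124:6 127:5
knob 49 84.22008067755759 99.361653838619 -14.02309956361651 12.774379813965762
side1 hy- -76:-1 -73:-1 -70:3 -67:10 -64:15 -61:21 -58:-683 -55:-686 -52:-682 -49:13 -46:13
side1 hy+ 44:13 47:13 50:16 53:18 56:20 59:-685 62:-686 65:-685 68:-686 71:-688 74:-687
side1 lip -100:-4 -97:-682 -94:-5 -91:-3 -88:0 -85:3 -82:14 -79:20 -76:-679 -73:-676 -70:30 -67:31 -64:29 -61:30 -58:-680 -55:-686 -52:-685 -49:9 -46:5 -43:5
side1 catch 55:14 58:14 61:14 64:15 67:19 70:28 73:31 76:32 79:30 82:33 85:43 88:51 91:51 94:50 97:50 106:32 109:31 112:29 115:25
knob 46 83.64482473737517 97.55495814049684 -20.192236112167436 9.36569752670423
```

Run:
```python
from h import *
R=rot([np.pi,0,1.609])
go([475.7,-288,140],R); go([475.7,-288,14.5],R,start=([475.7,-288,140],R))
```

```text
8
{"x":-0.63,"y":0.10,"z":0.65,"rz":0.06},{"x":-0.63,"y":0.10,"z":0.65,"rz":0.06},{"x":-0.63,"y":0.11,"z":0.65,"rz":0.06},{"x":-0.63,"y":0.11,"z":0.65,"rz":0.06},{"x":-0.63,"y":0.11,"z":0.65,"rz":0.06},{"x":-0.63,"y":0.12,"z":0.65,"rz":0.06},{"x":-0.63,"y":0.12,"z":0.65,"rz":0.06},{"x":-0.63,"y":0.12,"z":0.65,"rz":0.06}
6
{"z":0.84},{"z":0.84},{"z":0.84},{"z":0.84},{"z":0.84},{"z":0.84}
```

Emit:
{"api": "step_arm", "payload": {"plan": [{"x": -0.63,"y": 0.1,"z": 0.65,"rx": 0,"ry": 0,"rz": 0.06},{"x": -0.63,"y": 0.1,"z": 0.65,"rx": 0,"ry": 0,"rz": 0.06},{"x": -0.63,"y": 0.11,"z": 0.65,"rx": 0,"ry": 0,"rz": 0.06},{"x": -0.63,"y": 0.11,"z": 0.65,"rx": 0,"ry": 0,"rz": 0.06},{"x": -0.63,"y": 0.11,"z": 0.65,"rx": 0,"ry": 0,"rz": 0.06},{"x": -0.63,"y": 0.12,"z": 0.65,"rx": 0,"ry": 0,"rz": 0.06},{"x": -0.63,"y": 0.12,"z": 0.65,"rx": 0,"ry": 0,"rz": 0.06},{"x": -0.63,"y": 0.12,"z": 0.65,"rx": 0,"ry": 0,"rz": 0.06},{"x": 0,"y": 0,"z": 0,"rx": 0,"ry": 0,"rz": 0},{"x": 0,"y": 0,"z": 0,"rx": 0,"ry": 0,"rz": 0}]}}

```text
t: 4.37
eef_pos: [475.1, -289.0, 139.6]
tcp_rot: [-3.14, -0.001, 1.605]
ft_force: [0.4, -0.1, -0.4]
opening: 1.0
grip_force: 0.0
```

Emit:
{"api": "step_arm", "payload": {"plan": [{"x": 0,"y": 0,"z": 0.7,"rx": 0,"ry": 0,"rz": 0},{"x": 0,"y": 0,"z": 0.7,"rx": 0,"ry": 0,"rz": 0},{"x": 0,"y": 0,"z": 0.7,"rx": 0,"ry": 0,"rz": 0},{"x": 0,"y": 0,"z": 0.7,"rx": 0,"ry": 0,"rz": 0},{"x": 0,"y": 0,"z": 0.6,"rx": 0,"ry": 0,"rz": 0},{"x": 0,"y": 0,"z": 0.5,"rx": 0,"ry": 0,"rz": 0},{"x": 0,"y": 0,"z": 0.3,"rx": 0,"ry": 0,"rz": 0},{"x": 0,"y": 0,"z": 0,"rx": 0,"ry": 0,"rz": 0},{"x": 0,"y": 0,"z": 0,"rx": 0,"ry": 0,"rz": 0},{"x": 0,"y": 0,"z": 0,"rx": 0,"ry": 0,"rz": 0}]}}

```text
t: 5.2
eef_pos: [475.7, -289.4, 36.2]
tcp_rot: [3.14, 0.001, 1.605]
ft_force: [0.6, 0.0, 0.5]
opening: 1.001
grip_force: 0.0
```

Emit:
{"api": "step_arm", "payload": {"plan": [{"x": 0.05,"y": 0,"z": 0.4,"rx": 0,"ry": 0,"rz": 0},{"x": 0,"y": 0,"z": 0.3,"rx": 0,"ry": 0,"rz": 0},{"x": 0,"y": 0,"z": 0.16,"rx": 0,"ry": 0,"rz": 0},{"x": 0,"y": 0,"z": 0,"rx": 0,"ry": 0,"rz": 0},{"x": 0,"y": 0,"z": 0,"rx": 0,"ry": 0,"rz": 0},{"x": 0,"y": 0,"z": 0,"rx": 0,"ry": 0,"rz": 0},{"x": 0,"y": 0,"z": 0,"rx": 0,"ry": 0,"rz": 0},{"x": 0,"y": 0,"z": 0,"rx": 0,"ry": 0,"rz": 0},{"x": 0,"y": 0,"z": 0,"rx": 0,"ry": 0,"rz": 0},{"x": 0,"y": 0,"z": 0,"rx": 0,"ry": 0,"rz": 0}]}}

```text
t: 6.03
eef_pos: [475.3, -288.3, 13.8]
tcp_rot: [3.141, 0.0, 1.605]
ft_force: [-0.0, -0.3, -0.4]
opening: 1.003
grip_force: 0.0
```

Emit:
{"api": "step_arm", "payload": {"plan": [{"x": 0,"y": 0,"z": 0,"rx": 0,"ry": 0,"rz": 0},{"x": 0,"y": 0,"z": 0,"rx": 0,"ry": 0,"rz": 0},{"x": 0,"y": 0,"z": 0,"rx": 0,"ry": 0,"rz": 0},{"x": 0,"y": 0,"z": 0,"rx": 0,"ry": 0,"rz": 0},{"x": 0,"y": 0,"z": 0,"rx": 0,"ry": 0,"rz": 0},{"x": 0,"y": 0,"z": 0,"rx": 0,"ry": 0,"rz": 0},{"x": 0,"y": 0,"z": 0,"rx": 0,"ry": 0,"rz": 0},{"x": 0,"y": 0,"z": 0,"rx": 0,"ry": 0,"rz": 0},{"x": 0,"y": 0,"z": 0,"rx": 0,"ry": 0,"rz": 0},{"x": 0,"y": 0,"z": 0,"rx": 0,"ry": 0,"rz": 0}], "jaw": 1}}

```text
t: 6.87
eef_pos: [475.2, -288.3, 13.6]
tcp_rot: [3.142, -0.0, 1.605]
ft_force: [0.6, -0.3, 0.0]
opening: 0.36
grip_force: 0.0
```

Run:
```python
from h import *
s=state(); print(s['t'],s['eef_pos'],s['tcp_rot'],s['ft_force'],s['opening'],s['grip_force'])
```

```text
6.8667 [ 475.23548291 -288.25104577   13.5960861 ] [ 3.14150640e+00 -5.65990292e-05  1.60480713e+00] [ 0.64977284 -0.32429262  0.02536797] 0.3604961478610686 0.0
```

Emit:
{"api": "step_arm", "payload": {"plan": [{"x": 0,"y": 0,"z": 0,"rx": 0,"ry": 0,"rz": 0},{"x": 0,"y": 0,"z": 0,"rx": 0,"ry": 0,"rz": 0},{"x": 0,"y": 0,"z": 0,"rx": 0,"ry": 0,"rz": 0},{"x": 0,"y": 0,"z": 0,"rx": 0,"ry": 0,"rz": 0},{"x": 0,"y": 0,"z": 0,"rx": 0,"ry": 0,"rz": 0},{"x": 0,"y": 0,"z": 0,"rx": 0,"ry": 0,"rz": 0},{"x": 0,"y": 0,"z": 0,"rx": 0,"ry": 0,"rz": 0},{"x": 0,"y": 0,"z": 0,"rx": 0,"ry": 0,"rz": 0},{"x": 0,"y": 0,"z": 0,"rx": 0,"ry": 0,"rz": 0},{"x": 0,"y": 0,"z": 0,"rx": 0,"ry": 0,"rz": 0}]}}

```text
t: 7.7
eef_pos: [475.3, -288.3, 13.6]
tcp_rot: [3.141, 0.0, 1.605]
ft_force: [1.3, -0.0, -0.1]
opening: 0.147
grip_force: 30.0
```

Emit:
{"api": "step_arm", "payload": {"plan": [{"x": 0,"y": 0,"z": -0.3,"rx": 0,"ry": 0,"rz": 0},{"x": 0,"y": 0,"z": -0.6,"rx": 0,"ry": 0,"rz": 0},{"x": 0,"y": 0,"z": -0.8,"rx": 0,"ry": 0,"rz": 0},{"x": 0,"y": 0,"z": -0.8,"rx": 0,"ry": 0,"rz": 0},{"x": 0,"y": 0,"z": -0.8,"rx": 0,"ry": 0,"rz": 0},{"x": 0,"y": 0,"z": -0.8,"rx": 0,"ry": 0,"rz": 0},{"x": 0,"y": 0,"z": -0.6,"rx": 0,"ry": 0,"rz": 0},{"x": 0,"y": 0,"z": 0,"rx": 0,"ry": 0,"rz": 0},{"x": 0,"y": 0,"z": 0,"rx": 0,"ry": 0,"rz": 0},{"x": 0,"y": 0,"z": 0,"rx": 0,"ry": 0,"rz": 0}]}}

```text
t: 8.53
eef_pos: [474.8, -287.9, 130.3]
tcp_rot: [-3.141, -0.001, 1.605]
ft_force: [-0.8, 0.4, -1.6]
opening: 0.151
grip_force: 30.0
```

```bash
cat >> h.py <<'E'
O=np.array([441.6,-16.4,0]); A=-.0935; H=13.6
def pose(hx,z,th,hy=0,a=A):
    """TCP pose with tongue tip at housing hx,hy,z and tilt th (deg)"""
    F=Ro.from_euler('zy',[0,0]) if 0 else Ro.from_rotvec([0,0,a])*Ro.from_rotvec([0,-np.radians(th),0])
    T=O+Ro.from_rotvec([0,0,A]).apply([hx,hy,z])
    return T+F.apply([79,0,H]), F*Ro.from_euler('z',np.pi/2)*Ro.from_euler('x',np.pi)
def tipof(s):
    R=rot(s['tcp_rot']); F=R*Ro.from_euler('x',np.pi).inv()*Ro.from_euler('z',np.pi/2).inv()
    t=np.array(s['eef_pos'])-F.apply([79,0,H]); f=F.apply([1,0,0])
    return Ro.from_rotvec([0,0,-A]).apply(t-O), np.degrees(np.arcsin(f[2])), np.arctan2(f[1],f[0])-A
E
python3 - <<'E'
from h import *
print(tipof(state()))
B=pose(-68+45*.94,16.5+45*.342+60,20); C=pose(-68+45*.94,16.5+45*.342,20); D=pose(-66,17.2,20)
print(B[0],C[0],D[0],D[1].as_euler('xyz'))
go(*B); go(*C,start=B); go(*D,start=C)
E
```

```text
(array([ -20.00374996, -277.26923578,  116.8106868 ]), np.float64(-0.051385991102303644), np.float64(0.12749617710362487))
[485.29255929 -20.49720084 131.68941097] [485.29255929 -20.49720084  71.68941097] [445.16858733 -16.73463865  56.99941097] [2.7925268  0.         1.47729633]
12
{"x":0.89,"y":0.07,"rx":-0.29,"ry":-0.02,"rz":0.11},{"x":0.89,"y":0.06,"rx":-0.29,"ry":-0.02,"rz":0.11},{"x":0.89,"y":0.05,"rx":-0.29,"ry":-0.02,"rz":0.11},{"x":0.89,"y":0.04,"rx":-0.29,"ry":-0.02,"rz":0.11},{"x":0.89,"y":0.03,"z":-0.01,"rx":-0.29,"ry":-0.02,"rz":0.11},{"x":0.89,"y":0.02,"z":-0.01,"rx":-0.29,"ry":-0.02,"rz":0.11},{"x":0.89,"y":0.01,"z":-0.01,"rx":-0.29,"ry":-0.02,"rz":0.11},{"x":0.89,"z":-0.01,"rx":-0.29,"ry":-0.02,"rz":0.11},{"x":0.89,"y":-0.01,"z":-0.01,"rx":-0.29,"ry":-0.02,"rz":0.11},{"x":0.89,"y":-0.02,"z":-0.01,"rx":-0.29,"ry":-0.02,"rz":0.11}
{"x":0.89,"y":-0.03,"z":-0.02,"rx":-0.29,"ry":-0.02,"rz":0.11},{"x":0.89,"y":-0.04,"z":-0.02,"rx":-0.29,"ry":-0.02,"rz":0.11}
3
{"y":-0.27,"z":0.75},{"y":-0.27,"z":0.75},{"y":-0.27,"z":0.75}
2
{"y":-0.86},{"y":-0.86}
```

Emit:
{"api": "step_arm", "payload": {"plan": [{"x": 0.89,"y": 0.07,"z": 0,"rx": -0.29,"ry": -0.02,"rz": 0.11},{"x": 0.89,"y": 0.06,"z": 0,"rx": -0.29,"ry": -0.02,"rz": 0.11},{"x": 0.89,"y": 0.05,"z": 0,"rx": -0.29,"ry": -0.02,"rz": 0.11},{"x": 0.89,"y": 0.04,"z": 0,"rx": -0.29,"ry": -0.02,"rz": 0.11},{"x": 0.89,"y": 0.03,"z": -0.01,"rx": -0.29,"ry": -0.02,"rz": 0.11},{"x": 0.89,"y": 0.02,"z": -0.01,"rx": -0.29,"ry": -0.02,"rz": 0.11},{"x": 0.89,"y": 0.01,"z": -0.01,"rx": -0.29,"ry": -0.02,"rz": 0.11},{"x": 0.89,"y": 0,"z": -0.01,"rx": -0.29,"ry": -0.02,"rz": 0.11},{"x": 0.89,"y": -0.01,"z": -0.01,"rx": -0.29,"ry": -0.02,"rz": 0.11},{"x": 0.89,"y": -0.02,"z": -0.01,"rx": -0.29,"ry": -0.02,"rz": 0.11}]}}

```text
t: 9.37
eef_pos: [484.0, -64.6, 130.8]
tcp_rot: [2.852, 0.003, 1.493]
ft_force: [1.2, 0.4, -1.7]
opening: 0.146
grip_force: 30.0
```

Emit:
{"api": "step_arm", "payload": {"plan": [{"x": 0.89,"y": -0.03,"z": -0.02,"rx": -0.29,"ry": -0.02,"rz": 0.11},{"x": 0.89,"y": -0.04,"z": -0.02,"rx": -0.29,"ry": -0.02,"rz": 0.11},{"x": 0,"y": 0,"z": 0,"rx": 0,"ry": 0,"rz": 0},{"x": 0,"y": 0,"z": 0,"rx": 0,"ry": 0,"rz": 0},{"x": 0,"y": 0,"z": 0,"rx": 0,"ry": 0,"rz": 0},{"x": 0,"y": 0,"z": 0,"rx": 0,"ry": 0,"rz": 0},{"x": 0,"y": 0,"z": 0,"rx": 0,"ry": 0,"rz": 0},{"x": 0,"y": 0,"z": 0,"rx": 0,"ry": 0,"rz": 0},{"x": 0,"y": 0,"z": 0,"rx": 0,"ry": 0,"rz": 0},{"x": 0,"y": 0,"z": 0,"rx": 0,"ry": 0,"rz": 0}]}}

```text
t: 10.2
eef_pos: [486.5, -21.6, 132.1]
tcp_rot: [2.793, 0.001, 1.471]
ft_force: [0.3, -0.1, -1.7]
opening: 0.148
grip_force: 30.0
```

Run:
```python
from h import *
s=state(); print(s['eef_pos'],s['tcp_rot'],s['ft_force'],tipof(s))
C=pose(-68+45*.94,16.5+45*.342,20); D=pose(-66,17.2,20)
go(*C,n=5); go(*D,start=C,n=5)
for n in ('side','wrist'):
    c=cam(n); np.savez(n+'3.npz',**c); save(c,n+'3.png')
a=cv2.imread('pics/side3.png')[180:310,260:420]; b=cv2.imread('pics/wrist3.png')
cv2.imwrite('pics/m3.png',np.vstack([cv2.resize(a,(480,390),interpolation=cv2.INTER_CUBIC)[:300],cv2.resize(b,(480,300))]))
```

```text
[486.49023609 -21.58199856 132.09584088] [2.79306205e+00 6.87214510e-04 1.47076485e+00] [ 0.27209572 -0.12217052 -1.69296129] (array([-24.42626021,  -0.54094025,  92.33369006]), np.float64(19.969327447487927), np.float64(-0.0062817717639162135))
5
{"x":0.01,"y":-0.17,"z":0.45,"ry":0.01,"rz":-0.01},{"x":0.01,"y":-0.17,"z":0.45,"ry":0.01,"rz":-0.01},{"x":0.01,"y":-0.17,"z":0.45,"ry":0.01,"rz":-0.01},{"x":0.01,"y":-0.17,"z":0.45,"ry":0.01,"rz":-0.01},{"x":0.01,"y":-0.17,"z":0.45,"ry":0.01,"rz":-0.01}
5
{"y":-0.34},{"y":-0.34},{"y":-0.34},{"y":-0.34},{"y":-0.34}
```

View pics/m3.png

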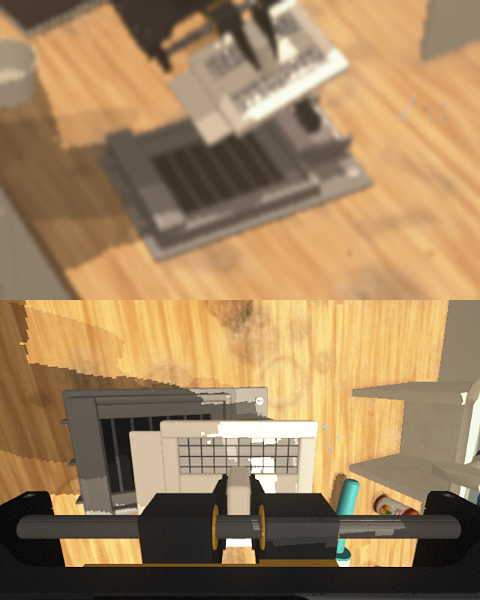

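The filter is held tilted, tongue low, above the recess. The same wrist frame lets me compare the filter's +y edge with the housing's.

Run:
```python
from h import *
c=dict(np.load('wrist3.npz')); 
for k in('f','cx','cy'): c[k]=float(c[k])
P=cloud(c).reshape(-1,3); P=P[(c['depth']>0).ravel()]; Q=Ro.from_rotvec([0,0,-A]).apply(P-O)
m=lambda lo,hi:(Q[:,0]>lo)&(Q[:,0]<hi)
print('wall', [(b,round(float(np.median(Q[m(-75,20)&(abs(Q[:,1]-b)<1),2])))) for b in range(44,76,2) if (m(-75,20)&(abs(Q[:,1]-b)<1)).sum()>2])
print('lip', [(b,round(float(np.median(Q[(Q[:,1]>0)&(Q[:,1]<45)&(abs(Q[:,0]-b)<1),2])))) for b in range(-100,-44,2) if ((Q[:,1]>0)&(Q[:,1]<45)&(abs(Q[:,0]-b)<1)).sum()>2])
# filter: in filter frame
s=state(); R=rot(s['tcp_rot']); F=R*Ro.from_euler('x',np.pi).inv()*Ro.from_euler('z',np.pi/2).inv()
G=F.inv().apply(P-np.array(s['eef_pos'])); G[:,2]+=H
k=(abs(G[:,0])<85)&(G[:,2]>-3)&(G[:,2]<15)&(abs(G[:,1])<70)
print('frame n',np.percentile(G[k&(G[:,0]>-50)&(G[:,0]<50),2],[10,50,90]))
for lo,hi in((-50,-20),(-20,20),(20,50)):
    g=G[k&(G[:,0]>lo)&(G[:,0]<hi)]; print('edge+y',lo,np.percentile(g[:,1],[98,99.5,100]))
g=G[k&(G[:,1]>5)&(G[:,1]<38)]; print('x ext',np.percentile(g[:,0],[0,.5,99.5,100]))
```

```text
wall [(44, 32), (46, 32), (48, 33), (50, 15), (52, 15), (54, 22), (56, 23), (58, 23), (60, 23), (62, 12), (64, 5), (66, 5), (68, 0), (70, -1), (72, -1), (74, -1)]
lip [(-100, -1), (-98, -1), (-96, -1), (-94, -1), (-92, -1), (-90, -1), (-88, -1), (-86, 1), (-84, 19), (-82, 23), (-80, 23), (-78, 33), (-76, 33), (-74, 33), (-72, 33), (-70, 33), (-68, 33), (-66, 33), (-64, 33), (-62, 33), (-60, 183), (-58, 197), (-56, 192), (-54, 187), (-52, 184), (-50, 216), (-48, 217), (-46, 217)]
frame n [4.46774064 8.17116538 9.84129785]
edge+y -50 [48.70867725 48.89502493 49.11892484]
edge+y -20 [48.74966968 48.87485402 49.03065324]
edge+y 20 [48.66784236 48.8421607  48.9611377 ]
x ext [-79.38602322 -78.44780744  53.23374197  54.49867998]
```

Emit:
{"api": "step_arm", "payload": {"plan": [{"x": 0.01,"y": -0.17,"z": 0.45,"rx": 0,"ry": 0.01,"rz": -0.01},{"x": 0.01,"y": -0.17,"z": 0.45,"rx": 0,"ry": 0.01,"rz": -0.01},{"x": 0.01,"y": -0.17,"z": 0.45,"rx": 0,"ry": 0.01,"rz": -0.01},{"x": 0.01,"y": -0.17,"z": 0.45,"rx": 0,"ry": 0.01,"rz": -0.01},{"x": 0.01,"y": -0.17,"z": 0.45,"rx": 0,"ry": 0.01,"rz": -0.01},{"x": 0,"y": 0,"z": 0,"rx": 0,"ry": 0,"rz": 0},{"x": 0,"y": 0,"z": 0,"rx": 0,"ry": 0,"rz": 0},{"x": 0,"y": 0,"z": 0,"rx": 0,"ry": 0,"rz": 0},{"x": 0,"y": 0,"z": 0,"rx": 0,"ry": 0,"rz": 0},{"x": 0,"y": 0,"z": 0,"rx": 0,"ry": 0,"rz": 0}]}}

```text
t: 11.13
eef_pos: [486.1, -19.9, 72.7]
tcp_rot: [2.792, -0.002, 1.478]
ft_force: [0.4, 0.5, -1.8]
opening: 0.144
grip_force: 30.0
```

Run:
```python
from h import *
s=state(); print(s['eef_pos'],s['ft_force'],tipof(s))
go(*pose(-66,17.2,20),n=9)
```

```text
[486.12324169 -19.92585731  72.69132064] [ 0.43145791  0.51850915 -1.8146424 ] (array([-24.89534454,   0.69259955,  32.83788307]), np.float64(20.044523556718353), np.float64(-0.00021249707586531996))
9
{"y":-0.20},{"y":-0.20},{"y":-0.20},{"y":-0.20},{"y":-0.20},{"y":-0.20},{"y":-0.20},{"y":-0.20},{"y":-0.20}
```

Emit:
{"api": "step_arm", "payload": {"plan": [{"x": 0,"y": -0.2,"z": 0,"rx": 0,"ry": 0,"rz": 0},{"x": 0,"y": -0.2,"z": 0,"rx": 0,"ry": 0,"rz": 0},{"x": 0,"y": -0.2,"z": 0,"rx": 0,"ry": 0,"rz": 0},{"x": 0,"y": -0.2,"z": 0,"rx": 0,"ry": 0,"rz": 0},{"x": 0,"y": -0.2,"z": 0,"rx": 0,"ry": 0,"rz": 0},{"x": 0,"y": -0.2,"z": 0,"rx": 0,"ry": 0,"rz": 0},{"x": 0,"y": -0.2,"z": 0,"rx": 0,"ry": 0,"rz": 0},{"x": 0,"y": -0.2,"z": 0,"rx": 0,"ry": 0,"rz": 0},{"x": 0,"y": -0.15,"z": 0,"rx": 0,"ry": 0,"rz": 0},{"x": 0,"y": 0,"z": 0,"rx": 0,"ry": 0,"rz": 0}]}}

```text
t: 11.97
eef_pos: [456.9, -20.9, 72.2]
tcp_rot: [2.792, -0.017, 1.483]
ft_force: [32.4, 8.0, 10.8]
opening: 0.147
grip_force: 30.0
```

Run:
```python
from h import *
s=state(); print(s['eef_pos'],s['ft_force'],tipof(s))
```

```text
[456.9141287  -20.8899516   72.17974097] [32.36023394  8.03513699 10.8435664 ] (array([-53.89983622,  -2.79660297,  32.34967466]), np.float64(20.026907236494136), np.float64(-3.2043165544143326e-05))
```

Force of 32 N and no descent, so something is blocking. I'll look before acting.

Run:
```python
from h import *
for n in ('side','wrist'):
    c=cam(n); np.savez(n+'4.npz',**c); save(c,n+'4.png')
a=cv2.imread('pics/side4.png')[170:290,270:430]; b=cv2.imread('pics/wrist4.png')[100:350,50:450]
cv2.imwrite('pics/m4.png',np.vstack([cv2.resize(a,(400,300),interpolation=cv2.INTER_CUBIC),cv2.resize(b,(400,250))]))
P=cloud(c).reshape(-1,3); P=P[(c['depth']>0).ravel()]
s=state(); R=rot(s['tcp_rot']); F=R*Ro.from_euler('x',np.pi).inv()*Ro.from_euler('z',np.pi/2).inv()
G=F.inv().apply(P-np.array(s['eef_pos'])); G[:,2]+=H
for x in range(-100,70,6):
    k=(abs(G[:,0]-x)<2)&(G[:,1]>25)&(G[:,1]<45); 
    if k.sum()>2: print(x,np.percentile(G[k,2],[20,50,80]).round(1))
```

```text
-100 [7.1 7.6 8.2]
-94 [5.1 5.8 6.5]
-88 [2.5 3.6 4.4]
-82 [ 0.4  1.7 95.8]
-76 [ 93.2 102.2 109.6]
-70 [  2.8 105.6 108.2]
-64 [  4.  107.9 124.5]
-58 [106.  125.  129.9]
-52 [105.  124.4 130.7]
-46 [104.7 124.5 130.9]
-40 [104.8 124.5 130.9]
-34 [  9.6 126.3 131.2]
-28 [103.9 114.5 128.6]
-22 [103.8 114.5 128.7]
-16 [103.4 114.4 128.5]
-10 [103.9 114.2 128.8]
-4 [104.6 124.7 131. ]
2 [104.3 124.5 130.9]
8 [104.  114.1 129.5]
14 [103.1 114.5 128.9]
20 [103.2 114.5 128.8]
26 [103.2 114.5 128.8]
32 [ 10.2 126.  131.2]
38 [104.  124.4 130.6]
44 [ 10.6 123.4 130.4]
50 [ 11.7 123.9 130.7]
56 [107.2 126.  131. ]
62 [107.4 124.2 126.5]
68 [104.7 107.2 108.2]
```

View pics/m4.png

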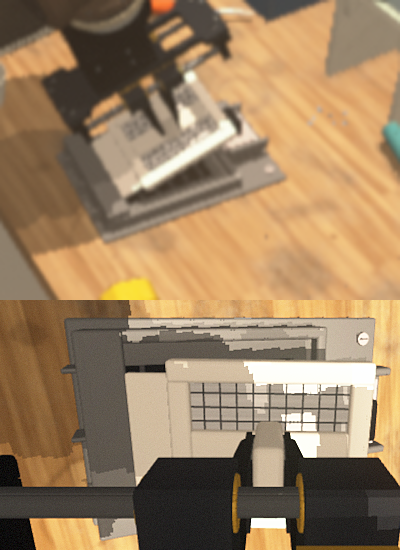

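Run:
```python
from h import *
s=state(); print(s['t'],s['joints'].round(3),s['qvel'].round(3),s['eef_pos'],s['ft_force'],s['moment'],s['tau'].round(1),tipof(s))
```

```text
12.0667 [-0.228  0.443  2.333  1.247  0.067 -1.373] [ 0.001  0.001 -0.002 -0.015 -0.001  0.011] [456.97474692 -20.88876072  72.15692083] [31.76084513  8.59285465 11.03761267] [ 1.32562896 -6.34912682  0.47024734] [ -4.4 -32.4  12.3  -0.4  -1.2  -0.4] (array([-53.84776976,  -2.79840283,  32.34108556]), np.float64(20.01514763562647), np.float64(5.07940087773745e-05))
```

Joint 5 is at 0.067 rad against a limit of 0.06. Tilting 20° toward the robot this close in isn't reachable, and the clipped motion drove the tongue into the lip face. A 10–11° tilt also clears the geometry: the tip is under the lip at z≈18, the back edge at z≈41 passes over the plate at 32, and it stays short of the knob. I'll back off and use that.

Run:
```python
from h import *
B=pose(-38,75,11)
go(*B,n=10); go(*B)
```

```text
10
{"x":0.01,"y":0.12,"z":-0.09,"rx":0.16,"ry":-0.02},{"x":0.01,"y":0.12,"z":-0.09,"rx":0.16,"ry":-0.02},{"x":0.01,"y":0.12,"z":-0.09,"rx":0.16,"ry":-0.02},{"x":0.01,"y":0.12,"z":-0.09,"rx":0.16,"ry":-0.02},{"x":0.01,"y":0.12,"z":-0.10,"rx":0.16,"ry":-0.02},{"x":0.01,"y":0.12,"z":-0.10,"rx":0.16,"ry":-0.02},{"x":0.01,"y":0.11,"z":-0.10,"rx":0.16,"ry":-0.02},{"x":0.01,"y":0.11,"z":-0.10,"rx":0.16,"ry":-0.02},{"x":0.01,"y":0.11,"z":-0.10,"rx":0.16,"ry":-0.02},{"x":0.01,"y":0.11,"z":-0.10,"rx":0.16,"ry":-0.02}
2
{"x":0.07,"y":0.61,"z":-0.44,"rx":0.79,"ry":-0.09,"rz":0.01},{"x":0.06,"y":0.58,"z":-0.49,"rx":0.79,"ry":-0.09,"rz":0.01}
```

Run:
```python
from h import *
D=pose(-66,18,20); M=pose(-46,45,18); B=pose(-38,75,11)
go(*M,start=D,n=5); go(*B,start=M,n=5)
```

```text
5
{"y":0.23,"z":-0.13,"rx":0.07},{"y":0.23,"z":-0.13,"rx":0.07},{"y":0.23,"z":-0.13,"rx":0.07},{"y":0.22,"z":-0.13,"rx":0.07},{"y":0.22,"z":-0.13,"rx":0.07}
5
{"y":0.14,"z":-0.13,"rx":0.24},{"y":0.14,"z":-0.13,"rx":0.24},{"y":0.14,"z":-0.14,"rx":0.24},{"y":0.13,"z":-0.14,"rx":0.24},{"y":0.13,"z":-0.14,"rx":0.24}
```

Emit:
{"api": "step_arm", "payload": {"plan": [{"x": 0,"y": 0.23,"z": -0.13,"rx": 0.07,"ry": 0,"rz": 0},{"x": 0,"y": 0.23,"z": -0.13,"rx": 0.07,"ry": 0,"rz": 0},{"x": 0,"y": 0.23,"z": -0.13,"rx": 0.07,"ry": 0,"rz": 0},{"x": 0,"y": 0.22,"z": -0.13,"rx": 0.07,"ry": 0,"rz": 0},{"x": 0,"y": 0.22,"z": -0.13,"rx": 0.07,"ry": 0,"rz": 0},{"x": 0,"y": 0.14,"z": -0.13,"rx": 0.24,"ry": 0,"rz": 0},{"x": 0,"y": 0.14,"z": -0.13,"rx": 0.24,"ry": 0,"rz": 0},{"x": 0,"y": 0.14,"z": -0.13,"rx": 0.24,"ry": 0,"rz": 0},{"x": 0,"y": 0.13,"z": -0.14,"rx": 0.24,"ry": 0,"rz": 0},{"x": 0,"y": 0.13,"z": -0.14,"rx": 0.24,"ry": 0,"rz": 0}]}}

```text
t: 12.9
eef_pos: [477.6, -22.1, 107.7]
tcp_rot: [2.95, -0.021, 1.484]
ft_force: [0.5, 0.4, -1.9]
opening: 0.147
grip_force: 30.0
```

Run:
```python
from h import *
s=state(); print(s['t'],s['joints'].round(3),s['ft_force'],tipof(s)); go(*pose(-38,75,11),n=5)
```

```text
12.9 [-0.209  0.394  2.149  0.108  0.413 -0.216] [ 0.52717125  0.36882483 -1.8835085 ] (array([-38.60752365,  -2.23752187,  79.33402416]), np.float64(10.956634865609665), np.float64(0.003200007337241087))
5
{"x":0.02,"z":0.03,"ry":-0.04,"rz":0.01},{"x":0.02,"z":0.03,"ry":-0.04,"rz":0.01},{"x":0.02,"z":0.03,"ry":-0.04,"rz":0.01},{"x":0.02,"z":0.03,"ry":-0.04,"rz":0.01},{"x":0.02,"z":0.03,"ry":-0.04,"rz":0.01}
```

Emit:
{"api": "step_arm", "payload": {"plan": [{"x": 0.02,"y": 0,"z": 0,"rx": 0,"ry": -0.04,"rz": 0.01},{"x": 0.02,"y": 0,"z": 0,"rx": 0,"ry": -0.04,"rz": 0.01},{"x": 0.02,"y": 0,"z": 0,"rx": 0,"ry": -0.04,"rz": 0.01},{"x": 0.02,"y": 0,"z": 0,"rx": 0,"ry": -0.04,"rz": 0.01},{"x": 0.02,"y": 0,"z": 0,"rx": 0,"ry": -0.04,"rz": 0},{"x": 0,"y": 0,"z": 0,"rx": 0,"ry": 0,"rz": 0},{"x": 0,"y": 0,"z": 0,"rx": 0,"ry": 0,"rz": 0},{"x": 0,"y": 0,"z": 0,"rx": 0,"ry": 0,"rz": 0},{"x": 0,"y": 0,"z": 0,"rx": 0,"ry": 0,"rz": 0},{"x": 0,"y": 0,"z": 0,"rx": 0,"ry": 0,"rz": 0}]}}

```text
t: 13.73
eef_pos: [477.7, -19.3, 106.9]
tcp_rot: [2.95, -0.003, 1.477]
ft_force: [0.3, 0.4, -1.2]
opening: 0.144
grip_force: 30.0
```

Run:
```python
from h import *
s=state(); print(s['t'],s['joints'].round(3),s['ft_force'],tipof(s))
def filt(c,s):
    P=cloud(c).reshape(-1,3); P=P[(c['depth']>0).ravel()]; R=rot(s['tcp_rot']); F=R*Ro.from_euler('x',np.pi).inv()*Ro.from_euler('z',np.pi/2).inv()
    G=F.inv().apply(P-np.array(s['eef_pos'])); G[:,2]+=H; return G[(abs(G[:,0])<90)&(G[:,2]>-12)&(G[:,2]<20)&(abs(G[:,1])<65)],P
c=cam('wrist'); G,P=filt(c,s)
for x in range(-86,66,4):
    k=(abs(G[:,0]-x)<2)&(G[:,1]>15)&(G[:,1]<47)
    if k.sum()>3: print(x,k.sum(),np.percentile(G[k,2],[50,90]).round(1),end=' | ')
for lo,hi in((-50,-20),(-20,20),(20,50)):
    g=G[(G[:,2]>5)&(G[:,0]>lo)&(G[:,0]<hi)]; print('edge+y',lo,np.percentile(g[:,1],[98,99.5]))
Q=Ro.from_rotvec([0,0,-A]).apply(P-O)
k=lambda b:(Q[:,0]>-60)&(Q[:,0]<-38)&(abs(Q[:,1]-b)<1)
print('wall',[(b,round(float(np.median(Q[k(b),2])))) for b in range(46,72,2) if k(b).sum()>2])
k=lambda b:(Q[:,1]>10)&(Q[:,1]<50)&(abs(Q[:,0]-b)<1)
print('lip',[(b,round(float(np.median(Q[k(b),2])))) for b in range(-94,-40,2) if k(b).sum()>2])
```

```text
13.7333 [-0.191  0.396  2.15   0.054  0.406 -0.145] [ 0.3030575   0.38151672 -1.21535243] (array([-38.76905359,   0.61569226,  78.48689419]), np.float64(10.973867888277272), np.float64(-0.0008783459359915091))
-78 256 [4.1 4.9] | -74 348 [4.  4.9] | -70 351 [4.2 5.1] | -66 346 [4.1 4.9] | -62 350 [4.2 5. ] | -58 315 [4.2 4.9] | -54 312 [9.  9.9] | -50 440 [ 9.2 10.1] | -46 460 [9.  9.9] | -42 477 [5.6 9.4] | -38 414 [5.4 9.4] | -34 414 [5.4 9.5] | -30 424 [5.2 9.5] | -26 421 [5.3 9.5] | -22 409 [5.3 9.5] | -18 425 [5.3 9.5] | -14 425 [5.3 9.4] | -10 403 [5.3 9.5] | -6 459 [5.2 9.9] | -2 475 [ 5.6 10.5] | 2 440 [ 5.4 10.4] | 6 447 [5.3 9.7] | 10 425 [5.4 9.5] | 14 419 [5.2 9.6] | 18 415 [5.2 9.5] | 22 418 [5.2 9.5] | 26 426 [5.4 9.6] | 30 413 [5.2 9.5] | 34 429 [5.4 9.6] | 38 416 [5.3 9.5] | 42 504 [7.6 9.7] | 46 436 [ 9.2 10. ] | 50 453 [9.2 9.9] | 54 205 [9.  9.7] | edge+y -50 [48.77687037 49.15126944]
edge+y -20 [48.89991737 49.10088757]
edge+y 20 [48.71656276 49.03369685]
wall [(46, 15), (48, 15), (50, 15), (52, 15), (54, 22), (56, 22), (58, 23), (60, 23), (62, 15), (64, 5), (66, 5), (68, 0), (70, -1)]
lip [(-94, -1), (-92, -1), (-90, -1), (-88, 0), (-86, 23), (-84, 22), (-82, 23), (-80, 24), (-78, 33), (-76, 33), (-74, 33), (-72, 33), (-70, 33), (-68, 33), (-66, 33), (-64, 33), (-62, 33), (-60, 34), (-58, 170), (-56, 186), (-54, 182), (-52, 174), (-50, 185), (-48, 186), (-46, 204), (-44, 205), (-42, 206)]
```

Run:
```python
from h import *
C=pose(-48.8,40,11); D=pose(-48.8,21,11)
go(*C,n=4); go(*D,start=C,n=3)
```

```text
4
{"x":-0.01,"y":-0.17,"z":0.36,"ry":-0.01},{"x":-0.01,"y":-0.17,"z":0.36,"ry":-0.01},{"x":-0.01,"y":-0.17,"z":0.36,"ry":-0.01},{"x":-0.01,"y":-0.17,"z":0.36,"ry":-0.01}
3
{"y":-0.05,"z":0.25},{"y":-0.05,"z":0.25},{"y":-0.05,"z":0.25}
```

Emit:
{"api": "step_arm", "payload": {"plan": [{"x": -0.01,"y": -0.17,"z": 0.36,"rx": 0,"ry": 0,"rz": 0},{"x": -0.01,"y": -0.17,"z": 0.36,"rx": 0,"ry": 0,"rz": 0},{"x": -0.01,"y": -0.17,"z": 0.36,"rx": 0,"ry": 0,"rz": 0},{"x": -0.01,"y": -0.17,"z": 0.36,"rx": 0,"ry": 0,"rz": 0},{"x": 0,"y": 0,"z": 0,"rx": 0,"ry": 0,"rz": 0},{"x": 0,"y": -0.05,"z": 0.25,"rx": 0,"ry": 0,"rz": 0},{"x": 0,"y": -0.05,"z": 0.25,"rx": 0,"ry": 0,"rz": 0},{"x": 0,"y": -0.05,"z": 0.25,"rx": 0,"ry": 0,"rz": 0},{"x": 0,"y": 0,"z": 0,"rx": 0,"ry": 0,"rz": 0},{"x": 0,"y": 0,"z": 0,"rx": 0,"ry": 0,"rz": 0}]}}

```text
t: 14.62
eef_pos: [467.6, -19.1, 48.9]
tcp_rot: [2.951, -0.003, 1.477]
ft_force: [0.5, 1.1, -1.4]
opening: 0.144
grip_force: 30.0
```

Run:
```python
from h import *
s=state(); print(s['t'],s['joints'].round(3),s['ft_force'],tipof(s))
go(*pose(-66.5,17,11),n=6)
```

```text
14.6167 [-0.195  0.508  2.22   0.1    0.226 -0.196] [ 0.4612849   1.09634379 -1.4387065 ] (array([-48.80922421,  -0.14804676,  20.55823443]), np.float64(10.932502974246587), np.float64(-0.0007941451258484389))
6
{"y":-0.12,"ry":-0.01},{"y":-0.12,"ry":-0.01},{"y":-0.12,"ry":-0.01},{"y":-0.12,"ry":-0.01},{"y":-0.12,"ry":-0.01},{"y":-0.12,"ry":-0.01}
```

Emit:
{"api": "step_arm", "payload": {"plan": [{"x": 0,"y": -0.12,"z": 0,"rx": 0,"ry": 0,"rz": 0},{"x": 0,"y": -0.12,"z": 0,"rx": 0,"ry": 0,"rz": 0},{"x": 0,"y": -0.12,"z": 0,"rx": 0,"ry": 0,"rz": 0},{"x": 0,"y": -0.12,"z": 0,"rx": 0,"ry": 0,"rz": 0},{"x": 0,"y": -0.12,"z": 0,"rx": 0,"ry": 0,"rz": 0},{"x": 0,"y": -0.12,"z": 0,"rx": 0,"ry": 0,"rz": 0},{"x": 0,"y": 0,"z": 0,"rx": 0,"ry": 0,"rz": 0},{"x": 0,"y": 0,"z": 0,"rx": 0,"ry": 0,"rz": 0},{"x": 0,"y": 0,"z": 0,"rx": 0,"ry": 0,"rz": 0},{"x": 0,"y": 0,"z": 0,"rx": 0,"ry": 0,"rz": 0}]}}

```text
t: 15.45
eef_pos: [450.3, -17.5, 45.8]
tcp_rot: [2.95, -0.003, 1.477]
ft_force: [-0.2, -0.5, -2.4]
opening: 0.147
grip_force: 30.0
```

Run:
```python
from h import *
s=state(); print(s['t'],s['joints'].round(3),s['ft_force'],tipof(s))
B=pose(-67,16.5,8);C=pose(-67,15.5,2)
go(*B,n=4); go(*C,start=B,n=6); go(*pose(-67,15,0),start=C,n=2)
```

```text
15.45 [-0.2    0.503  2.263  0.125  0.186 -0.226] [-0.16247493 -0.52800243 -2.36975079] (array([-66.15645632,  -0.18099359,  17.3962936 ]), np.float64(10.988477259995596), np.float64(-0.0008063668877460045))
4
{"z":0.05,"rx":0.13,"ry":-0.01},{"z":0.05,"rx":0.13,"ry":-0.01},{"z":0.05,"rx":0.13,"ry":-0.01},{"z":0.05,"rx":0.13,"ry":-0.01}
6
{"y":0.01,"z":0.06,"rx":0.17},{"y":0.01,"z":0.06,"rx":0.17},{"y":0.01,"z":0.06,"rx":0.17},{"y":0.01,"z":0.06,"rx":0.17},{"y":0.01,"z":0.06,"rx":0.17},{"y":0.01,"z":0.06,"rx":0.17}
2
{"y":0.01,"z":0.07,"rx":0.17},{"y":0.01,"z":0.07,"rx":0.17}
```

The tongue is under the lip with no contact force. Now I'll swing the other end down.

Emit:
{"api": "step_arm", "payload": {"plan": [{"x": 0,"y": 0,"z": 0.05,"rx": 0.13,"ry": 0,"rz": 0},{"x": 0,"y": 0,"z": 0.05,"rx": 0.13,"ry": 0,"rz": 0},{"x": 0,"y": 0,"z": 0.05,"rx": 0.13,"ry": 0,"rz": 0},{"x": 0,"y": 0,"z": 0.05,"rx": 0.13,"ry": 0,"rz": 0},{"x": 0,"y": 0.01,"z": 0.06,"rx": 0.17,"ry": 0,"rz": 0},{"x": 0,"y": 0.01,"z": 0.06,"rx": 0.17,"ry": 0,"rz": 0},{"x": 0,"y": 0.01,"z": 0.06,"rx": 0.17,"ry": 0,"rz": 0},{"x": 0,"y": 0.01,"z": 0.06,"rx": 0.17,"ry": 0,"rz": 0},{"x": 0,"y": 0,"z": 0,"rx": 0,"ry": 0,"rz": 0},{"x": 0,"y": 0,"z": 0,"rx": 0,"ry": 0,"rz": 0}]}}

```text
t: 16.28
eef_pos: [452.8, -17.7, 34.9]
tcp_rot: [3.07, -0.003, 1.477]
ft_force: [-0.7, -0.1, -1.9]
opening: 0.145
grip_force: 30.0
```

Run:
```python
from h import *
s=state(); print(s['t'],s['joints'].round(3),s['ft_force'],s['moment'],tipof(s))
go(*pose(-67,15,0),n=6)
```

```text
16.2833 [-0.191  0.541  2.185  0.03   0.344 -0.125] [-0.71225498 -0.10809643 -1.94627567] [-0.04475174  0.14651048  0.02013288] (array([-66.58607474,  -0.14577726,  15.67381576]), np.float64(4.09073110854718), np.float64(-0.0003563005269452135))
6
{"z":0.04,"rx":0.12,"ry":-0.01},{"z":0.04,"rx":0.12,"ry":-0.01},{"z":0.04,"rx":0.12,"ry":-0.01},{"z":0.04,"rx":0.12,"ry":-0.01},{"z":0.04,"rx":0.12,"ry":-0.01},{"z":0.04,"rx":0.12,"ry":-0.01}
```

Emit:
{"api": "step_arm", "payload": {"plan": [{"x": 0,"y": 0,"z": 0.04,"rx": 0.12,"ry": 0,"rz": 0},{"x": 0,"y": 0,"z": 0.04,"rx": 0.12,"ry": 0,"rz": 0},{"x": 0,"y": 0,"z": 0.04,"rx": 0.12,"ry": 0,"rz": 0},{"x": 0,"y": 0,"z": 0.04,"rx": 0.12,"ry": 0,"rz": 0},{"x": 0,"y": 0,"z": 0.04,"rx": 0.12,"ry": 0,"rz": 0},{"x": 0,"y": 0,"z": 0.04,"rx": 0.12,"ry": 0,"rz": 0},{"x": 0,"y": 0,"z": 0.02,"rx": 0,"ry": 0,"rz": 0},{"x": 0,"y": 0,"z": 0,"rx": 0,"ry": 0,"rz": 0},{"x": 0,"y": 0,"z": 0,"rx": 0,"ry": 0,"rz": 0},{"x": 0,"y": 0,"z": 0,"rx": 0,"ry": 0,"rz": 0}]}}

```text
t: 17.12
eef_pos: [453.1, -17.7, 28.7]
tcp_rot: [-3.141, -0.003, 1.477]
ft_force: [0.7, 1.7, 5.9]
opening: 0.148
grip_force: 30.0
```

Run:
```python
from h import *
s=state(); print(s['t'],s['joints'].round(3),s['ft_force'],s['moment'],tipof(s))
```

```text
17.1167 [-0.187  0.567  2.141  0.007  0.434 -0.099] [0.73861593 1.73227854 5.91755466] [-0.07875084  0.17996079 -0.01142653] (array([-67.47829922,  -0.12747803,  15.11551893]), np.float64(-0.006287412672029666), np.float64(-0.00024321513670907957))
```

Emit:
{"api": "step_arm", "payload": {"plan": [{"x": 0,"y": 0,"z": 0,"rx": 0,"ry": 0,"rz": 0},{"x": 0,"y": 0,"z": 0,"rx": 0,"ry": 0,"rz": 0},{"x": 0,"y": 0,"z": 0,"rx": 0,"ry": 0,"rz": 0},{"x": 0,"y": 0,"z": 0,"rx": 0,"ry": 0,"rz": 0},{"x": 0,"y": 0,"z": 0,"rx": 0,"ry": 0,"rz": 0},{"x": 0,"y": 0,"z": 0,"rx": 0,"ry": 0,"rz": 0},{"x": 0,"y": 0,"z": -0.1,"rx": 0,"ry": 0,"rz": 0},{"x": 0,"y": 0,"z": -0.3,"rx": 0,"ry": 0,"rz": 0},{"x": 0,"y": 0,"z": -0.6,"rx": 0,"ry": 0,"rz": 0},{"x": 0,"y": 0,"z": -0.6,"rx": 0,"ry": 0,"rz": 0}], "jaw": 0.2}}

```text
t: 17.95
eef_pos: [452.7, -17.8, 69.3]
tcp_rot: [-3.14, -0.003, 1.477]
ft_force: [0.0, 1.2, -0.1]
opening: 0.403
grip_force: 0.0
```

Emit:
{"api": "step_arm", "payload": {"plan": [{"x": 0,"y": 0,"z": -0.8,"rx": 0,"ry": 0,"rz": 0},{"x": 0,"y": 0,"z": -0.8,"rx": 0,"ry": 0,"rz": 0},{"x": 0,"y": 0,"z": -0.8,"rx": 0,"ry": 0,"rz": 0},{"x": 0,"y": 0,"z": -0.8,"rx": 0,"ry": 0,"rz": 0},{"x": 0,"y": 0,"z": -0.8,"rx": 0,"ry": 0,"rz": 0},{"x": 0,"y": 0,"z": -0.6,"rx": 0,"ry": 0,"rz": 0},{"x": -0.8,"y": 0,"z": 0,"rx": 0,"ry": 0,"rz": 0},{"x": -0.8,"y": 0,"z": 0,"rx": 0,"ry": 0,"rz": 0},{"x": 0,"y": 0,"z": 0,"rx": 0,"ry": 0,"rz": 0},{"x": 0,"y": 0,"z": 0,"rx": 0,"ry": 0,"rz": 0}], "jaw": 1}}

```text
t: 18.78
eef_pos: [449.0, -58.4, 183.9]
tcp_rot: [3.142, -0.003, 1.475]
ft_force: [-0.4, 0.7, 0.0]
opening: 0.007
grip_force: 0.0
```

Run:
```python
from h import *
s=state(); print(s['t'],s['eef_pos'],s['ft_force'],s['opening'])
c=cam('wrist'); save(c,'w5.png'); P=cloud(c).reshape(-1,3); P=P[(c['depth']>0).ravel()]; Q=Ro.from_rotvec([0,0,-A]).apply(P-O)
for nm,ax,oth,rng,lim in(('x at y 20..46',0,1,range(-90,130,3),(20,46)),('x at y-10..10',0,1,range(40,130,2),(-10,10)),('y',1,0,range(-70,71,3),(-38,-12)),('y',1,0,range(-70,71,3),(20,50))):
    k=lambda b:(Q[:,oth]>lim[0])&(Q[:,oth]<lim[1])&(abs(Q[:,ax]-b)<1)
    print(nm,' '.join(f'{b}:{np.percentile(Q[k(b),2],60):.0f}' for b in rng if k(b).sum()>3))
m=(Q[:,2]>46)&(Q[:,2]<54)&(Q[:,0]>70)&(Q[:,0]<125)&(abs(Q[:,1])<30); print('knob',m.sum(),np.percentile(Q[m],[1,99],axis=0))
```

```text
18.7833 [449.00453983 -58.38723653 183.92713491] [-0.41416706  0.7013105   0.04001455] 0.006570889853471866
x at y 20..46 -90:-0 -87:-0 -84:24 -81:23 -78:33 -75:34 -72:34 -69:34 -66:34 -63:33 -60:33 -57:34 -54:31 -51:19 -48:19 -45:19 -42:24 -39:25 -36:25 -33:24 -30:21 -27:21 -24:21 -21:21 -18:21 -15:21 -12:21 -9:22 -6:21 -3:20 0:21 3:23 6:21 9:21 12:22 15:21 18:21 21:21 24:21 27:21 30:23 33:22 36:22 39:22 42:21 45:21 48:21 51:21 54:23 57:24 60:25 63:24 66:24 69:19 72:23 75:22 78:31 81:30 84:30 87:30 90:31 93:30 96:31 99:31 102:30 105:30 108:24 111:31 114:31 117:23 120:23 123:6 126:5 129:5
x at y-10..10 40:24 42:24 44:24 46:25 48:25 50:25 52:24 54:24 56:24 58:25 60:25 62:24 64:24 66:24 68:15 70:22 72:23 74:295 76:293 78:31 80:31 82:32 84:277 86:276 88:270 90:271 92:270 94:52 96:51 98:52 100:51 102:50 108:32 110:31 112:31 114:31 118:24 120:24 122:23 128:5
y -70:-0 -67:5 -61:22 -58:23 -55:21 -52:22 -49:24 -46:25 -43:25 -40:24 -37:21 -34:21 -31:20 -28:20 -25:21 -22:21 -19:288 -16:301 -13:279 -10:276 -7:277 -4:24 -1:24 2:24 5:25 8:24 11:21 14:20 17:21 20:21 23:21 26:21 29:21 32:21 35:21 38:24 41:24 44:25 47:25 50:15 53:15 56:23 59:22 62:22 65:6 68:4
y -70:-0 -67:5 -61:22 -58:23 -55:21 -52:22 -49:24 -46:25 -43:25 -40:24 -37:20 -34:20 -31:20 -28:20 -25:20 -22:21 -19:285 -16:300 -13:284 -10:285 -7:283 -4:24 -1:24 2:25 5:25 8:24 11:20 14:20 17:20 20:20 23:20 26:20 29:20 32:20 35:20 38:24 41:25 44:24 47:24 50:14 53:15 56:23 59:22 62:21 65:6 68:1
knob 548 [[ 87.40220773 -14.49639918  46.17076725]
 [101.40246649  14.42456785  52.67967228]]
```

View pics/w5.png

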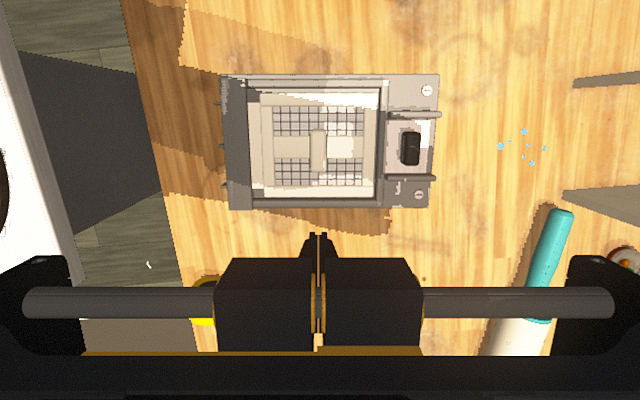

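The filter lies flat: its top is at z≈25 at both ends and it sits centred in the recess. The knob is at (410,147) and its far face is at housing x≈101. For the push I'll turn the gripper 90° so its long body stays clear of the dispenser.

Run:
```python
from h import *
for n in('top1','side1'):
    c=dict(np.load(n+'.npz')); 
    for k in('f','cx','cy'): c[k]=float(c[k])
    P=cloud(c).reshape(-1,3); P=P[(c['depth']>0).ravel()]
    m=(P[:,0]>550)&(P[:,0]<760)&(P[:,1]>-130)&(P[:,1]<80)&(P[:,2]>60)&(P[:,2]<400)
    print(n,m.sum(),P[m].min(0),P[m][np.argsort(P[m][:,0])[:200:20]].round())
U=Ro.from_rotvec([0,0,A]); X=lambda hx,hy,z: O+U.apply([hx,hy,z])
R=rot([np.pi,0,1.477+np.pi/2])
B=(X(122,0,110),R); C=(X(122,0,39),R); D=(X(112,0,39),R); 
go(*B); go(*C,start=B,n=6); go(*D,start=C,n=2)
```

```text
top1 2126 [ 624.5310187  -114.12380807   61.97679953] [[625. -41. 212.]
 [633. -44. 209.]
 [640. -42. 201.]
 [648. -42. 200.]
 [656. -37. 199.]
 [664. -47. 200.]
 [670. -45. 196.]
 [679. -31. 185.]
 [687. -36. 184.]
 [693. -45. 180.]]
side1 4358 [ 625.39455856 -118.62158336   60.17874599] [[625. -34. 203.]
 [634. -52. 202.]
 [647. -40. 202.]
 [657. -44. 198.]
 [661. -40. 161.]
 [663. -44. 150.]
 [665. -45. 147.]
 [670. -38. 195.]
 [672. -42. 197.]
 [682. -46. 183.]]
18
{"x":0.09,"y":0.25,"z":0.16,"rz":-0.87},{"x":0.07,"y":0.25,"z":0.16,"rz":-0.87},{"x":0.05,"y":0.26,"z":0.16,"rz":-0.87},{"x":0.02,"y":0.26,"z":0.16,"rz":-0.87},{"y":0.26,"z":0.16,"rz":-0.87},{"x":-0.02,"y":0.26,"z":0.16,"rz":-0.87},{"x":-0.04,"y":0.26,"z":0.16,"rz":-0.87},{"x":-0.07,"y":0.25,"z":0.16,"rz":-0.87},{"x":-0.09,"y":0.25,"z":0.16,"rz":-0.87},{"x":-0.11,"y":0.24,"z":0.16,"rz":-0.87}
{"x":-0.13,"y":0.23,"z":0.16,"rz":-0.87},{"x":-0.15,"y":0.22,"z":0.16,"rz":-0.87},{"x":-0.17,"y":0.20,"z":0.16,"rz":-0.87},{"x":-0.18,"y":0.19,"z":0.16,"rz":-0.87},{"x":-0.20,"y":0.17,"z":0.16,"rz":-0.87},{"x":-0.21,"y":0.15,"z":0.16,"rz":-0.87},{"x":-0.23,"y":0.13,"z":0.16,"rz":-0.87},{"x":-0.24,"y":0.11,"z":0.16,"rz":-0.87}
6
{"z":0.47},{"z":0.47},{"z":0.47},{"z":0.47},{"z":0.47},{"z":0.47}
2
{"x":0.20},{"x":0.20}
```

The dispenser lever reaches x≈625 at y≈-42 and z≈210. The turned gripper body ends near x≈600, so it clears.

Emit:
{"api": "step_arm", "payload": {"plan": [{"x": 0.09,"y": 0.25,"z": 0.16,"rx": 0,"ry": 0,"rz": -0.87},{"x": 0.07,"y": 0.25,"z": 0.16,"rx": 0,"ry": 0,"rz": -0.87},{"x": 0.05,"y": 0.26,"z": 0.16,"rx": 0,"ry": 0,"rz": -0.87},{"x": 0.02,"y": 0.26,"z": 0.16,"rx": 0,"ry": 0,"rz": -0.87},{"x": 0,"y": 0.26,"z": 0.16,"rx": 0,"ry": 0,"rz": -0.87},{"x": -0.02,"y": 0.26,"z": 0.16,"rx": 0,"ry": 0,"rz": -0.87},{"x": -0.04,"y": 0.26,"z": 0.16,"rx": 0,"ry": 0,"rz": -0.87},{"x": -0.07,"y": 0.25,"z": 0.16,"rx": 0,"ry": 0,"rz": -0.87},{"x": -0.09,"y": 0.25,"z": 0.16,"rx": 0,"ry": 0,"rz": -0.87},{"x": -0.11,"y": 0.24,"z": 0.16,"rx": 0,"ry": 0,"rz": -0.87}]}}

```text
t: 19.67
eef_pos: [512.8, -40.0, 143.3]
tcp_rot: [3.14, -0.003, 2.352]
ft_force: [1.0, -0.5, 0.0]
opening: 0.003
grip_force: 0.0
```

Emit:
{"api": "step_arm", "payload": {"plan": [{"x": -0.13,"y": 0.23,"z": 0.16,"rx": 0,"ry": 0,"rz": -0.87},{"x": -0.15,"y": 0.22,"z": 0.16,"rx": 0,"ry": 0,"rz": -0.87},{"x": -0.17,"y": 0.2,"z": 0.16,"rx": 0,"ry": 0,"rz": -0.87},{"x": -0.18,"y": 0.19,"z": 0.16,"rx": 0,"ry": 0,"rz": -0.87},{"x": -0.2,"y": 0.17,"z": 0.16,"rx": 0,"ry": 0,"rz": -0.87},{"x": -0.21,"y": 0.15,"z": 0.16,"rx": 0,"ry": 0,"rz": -0.87},{"x": -0.23,"y": 0.13,"z": 0.16,"rx": 0,"ry": 0,"rz": -0.87},{"x": -0.24,"y": 0.11,"z": 0.16,"rx": 0,"ry": 0,"rz": -0.87},{"x": 0,"y": 0,"z": 0,"rx": 0,"ry": 0,"rz": 0},{"x": 0,"y": 0,"z": 0,"rx": 0,"ry": 0,"rz": 0}]}}

```text
t: 20.5
eef_pos: [563.2, -26.8, 111.3]
tcp_rot: [3.138, -0.001, 3.041]
ft_force: [0.5, -0.6, -0.2]
opening: 0.003
grip_force: 0.0
```

Run:
```python
from h import *
U=Ro.from_rotvec([0,0,A]); X=lambda hx,hy,z: O+U.apply([hx,hy,z]); R=rot([np.pi,0,1.477+np.pi/2])
s=state(); print(s['t'],U.inv().apply(s['eef_pos']-O),s['tcp_rot'],s['ft_force'])
go(X(122,0,39),R,n=6)
```

```text
20.5 [122.0563055    0.97545926 111.27958087] [ 3.13843681e+00 -1.32567731e-03  3.04124918e+00] [ 0.52030777 -0.59176889 -0.21625768]
6
{"y":-0.01,"z":0.48,"rx":0.01,"rz":-0.01},{"y":-0.01,"z":0.48,"rx":0.01,"rz":-0.01},{"y":-0.01,"z":0.48,"rx":0.01,"rz":-0.01},{"y":-0.01,"z":0.48,"rx":0.01,"rz":-0.01},{"y":-0.01,"z":0.48,"rx":0.01,"rz":-0.01},{"y":-0.01,"z":0.48,"rx":0.01,"rz":-0.01}
```

Emit:
{"api": "step_arm", "payload": {"plan": [{"x": 0,"y": -0.01,"z": 0.48,"rx": 0,"ry": 0,"rz": -0.01},{"x": 0,"y": -0.01,"z": 0.48,"rx": 0,"ry": 0,"rz": -0.01},{"x": 0,"y": -0.01,"z": 0.48,"rx": 0,"ry": 0,"rz": -0.01},{"x": 0,"y": -0.01,"z": 0.48,"rx": 0,"ry": 0,"rz": -0.01},{"x": 0,"y": -0.01,"z": 0.48,"rx": 0,"ry": 0,"rz": -0.01},{"x": 0,"y": 0,"z": 0.48,"rx": 0,"ry": 0,"rz": 0},{"x": 0,"y": 0,"z": 0,"rx": 0,"ry": 0,"rz": 0},{"x": 0,"y": 0,"z": 0,"rx": 0,"ry": 0,"rz": 0},{"x": 0,"y": 0,"z": 0,"rx": 0,"ry": 0,"rz": 0},{"x": 0,"y": 0,"z": 0,"rx": 0,"ry": 0,"rz": 0}]}}

```text
t: 21.33
eef_pos: [563.6, -28.6, 40.4]
tcp_rot: [3.139, 0.001, 3.047]
ft_force: [-0.7, 1.1, -0.2]
opening: 0.006
grip_force: 0.0
```

Emit:
{"api": "step_arm", "payload": {"plan": [{"x": 0.1,"y": 0,"z": 0,"rx": 0,"ry": 0,"rz": 0},{"x": 0.1,"y": 0,"z": 0,"rx": 0,"ry": 0,"rz": 0},{"x": 0.1,"y": 0,"z": 0,"rx": 0,"ry": 0,"rz": 0},{"x": 0.1,"y": 0,"z": 0,"rx": 0,"ry": 0,"rz": 0},{"x": 0.1,"y": 0,"z": 0,"rx": 0,"ry": 0,"rz": 0},{"x": 0.1,"y": 0,"z": 0,"rx": 0,"ry": 0,"rz": 0},{"x": 0.1,"y": 0,"z": 0,"rx": 0,"ry": 0,"rz": 0},{"x": 0.1,"y": 0,"z": 0,"rx": 0,"ry": 0,"rz": 0},{"x": 0,"y": 0,"z": 0,"rx": 0,"ry": 0,"rz": 0},{"x": 0,"y": 0,"z": 0,"rx": 0,"ry": 0,"rz": 0}]}}

```text
t: 22.17
eef_pos: [543.0, -26.7, 39.3]
tcp_rot: [3.139, -0.001, 3.048]
ft_force: [0.2, -0.7, 0.7]
opening: 0.004
grip_force: 0.0
```

Emit:
{"api": "step_arm", "payload": {"plan": [{"x": 0.08,"y": 0,"z": 0,"rx": 0,"ry": 0,"rz": 0},{"x": 0.08,"y": 0,"z": 0,"rx": 0,"ry": 0,"rz": 0},{"x": 0.08,"y": 0,"z": 0,"rx": 0,"ry": 0,"rz": 0},{"x": 0.06,"y": 0,"z": 0,"rx": 0,"ry": 0,"rz": 0},{"x": 0.06,"y": 0,"z": 0,"rx": 0,"ry": 0,"rz": 0},{"x": 0.04,"y": 0,"z": 0,"rx": 0,"ry": 0,"rz": 0},{"x": 0.04,"y": 0,"z": 0,"rx": 0,"ry": 0,"rz": 0},{"x": 0,"y": 0,"z": 0,"rx": 0,"ry": 0,"rz": 0},{"x": 0,"y": 0,"z": 0,"rx": 0,"ry": 0,"rz": 0},{"x": 0,"y": 0,"z": 0,"rx": 0,"ry": 0,"rz": 0}]}}

```text
t: 23.0
eef_pos: [536.0, -26.2, 39.9]
tcp_rot: [3.139, 0.008, 3.048]
ft_force: [14.6, 1.2, -10.0]
opening: 0.0
grip_force: 7.8
```

Run:
```python
from h import *
s=state(); print(s['t'],Ro.from_rotvec([0,0,-A]).apply(s['eef_pos']-O),s['ft_force'])
for n in('wrist','top','side'):
    c=cam(n); save(c,n+'6.png'); P=cloud(c).reshape(-1,3); P=P[(c['depth']>0).ravel()]; Q=Ro.from_rotvec([0,0,-A]).apply(P-O)
    k=lambda b:(abs(Q[:,1])<12)&(abs(Q[:,0]-b)<1)
    print(n,' '.join(f'{b}:{np.median(Q[k(b),2]):.0f}' for b in range(36,120,2) if k(b).sum()>1))
    m=(Q[:,2]>40)&(Q[:,2]<54)&(Q[:,0]>55)&(Q[:,0]<90)&(abs(Q[:,1])<30); print('knob',m.sum(), np.percentile(Q[m],[2,98],axis=0) if m.sum()>3 else '')
```

```text
23.0 [94.88059923 -0.92794532 39.86295135] [ 14.63123641   1.17169786 -10.04108143]
wrist 36:24 38:24 40:24 42:24 44:24 46:24 48:24 50:24 52:24 54:25 56:31 58:132 60:134 62:140 64:140 66:140 68:154 70:141 72:140 74:141 76:51 78:51 80:51 82:59 84:64 86:74 88:97 90:75 92:31 94:31 96:31 98:94 100:94 102:94 104:94 106:99
knob 1958 [[ 68.80011028 -14.29882156  41.21607495]
 [ 84.33913743  13.43475163  52.76542382]]
top 36:507 38:502 40:499 42:494 44:488 46:486 48:480 50:474 52:472 54:467 56:462 58:459 60:453 62:449 64:449 66:449 68:448 70:449 72:444 90:356 92:356 94:355 96:354 98:354 100:355 102:355 104:354 106:353 108:353 110:351 112:351 114:351 116:349 118:347
knob 0 
side 36:23 38:19 40:24 42:25 46:22 48:23 50:25 52:251 54:250 56:226 58:174 60:174 62:227 64:140 66:164 68:162 70:50 72:140 74:52 76:51 78:51 80:52 82:70 84:79 86:58 88:60 90:54 92:45 94:50 96:52 98:59 100:34 102:34 104:24 106:23 108:22 110:26 112:22 116:22
knob 70 [[ 67.62204389 -19.03416425  40.79219466]
 [ 88.55655066  10.04599359  52.57551668]]
```

Emit:
{"api": "step_arm", "payload": {"plan": [{"x": 0.05,"y": 0,"z": 0,"rx": 0,"ry": 0,"rz": 0},{"x": 0.05,"y": 0,"z": 0,"rx": 0,"ry": 0,"rz": 0},{"x": 0,"y": 0,"z": 0,"rx": 0,"ry": 0,"rz": 0},{"x": 0,"y": 0,"z": 0,"rx": 0,"ry": 0,"rz": 0},{"x": 0,"y": 0,"z": 0,"rx": 0,"ry": 0,"rz": 0},{"x": 0,"y": 0,"z": 0,"rx": 0,"ry": 0,"rz": 0},{"x": 0,"y": 0,"z": 0,"rx": 0,"ry": 0,"rz": 0},{"x": 0,"y": 0,"z": 0,"rx": 0,"ry": 0,"rz": 0},{"x": 0,"y": 0,"z": 0,"rx": 0,"ry": 0,"rz": 0},{"x": 0,"y": 0,"z": 0,"rx": 0,"ry": 0,"rz": 0}]}}

```text
t: 23.98
eef_pos: [535.8, -26.2, 40.1]
tcp_rot: [3.139, 0.013, 3.047]
ft_force: [25.3, 1.1, -15.1]
opening: 0.003
grip_force: 12.2
```

Emit:
{"api": "step_arm", "payload": {"plan": [{"x": -0.3,"y": 0,"z": 0,"rx": 0,"ry": 0,"rz": 0},{"x": -0.4,"y": 0,"z": 0,"rx": 0,"ry": 0,"rz": 0},{"x": -0.3,"y": 0,"z": 0,"rx": 0,"ry": 0,"rz": 0},{"x": 0,"y": 0,"z": 0,"rx": 0,"ry": 0,"rz": 0},{"x": 0,"y": 0,"z": -0.4,"rx": 0,"ry": 0,"rz": 0},{"x": 0,"y": 0,"z": -0.6,"rx": 0,"ry": 0,"rz": 0},{"x": 0,"y": 0,"z": -0.6,"rx": 0,"ry": 0,"rz": 0},{"x": 0,"y": 0,"z": -0.6,"rx": 0,"ry": 0,"rz": 0},{"x": 0,"y": 0,"z": -0.4,"rx": 0,"ry": 0,"rz": 0},{"x": 0,"y": 0,"z": 0,"rx": 0,"ry": 0,"rz": 0}]}}

```text
t: 24.82
eef_pos: [555.3, -28.1, 106.8]
tcp_rot: [3.139, 0.002, 3.048]
ft_force: [0.7, -1.1, 0.2]
opening: 0.002
grip_force: 0.0
```

Run:
```python
from h import *
s=state(); print(s['t'],s['eef_pos'],s['ft_force'])
c=cam('wrist'); save(c,'w7.png'); P=cloud(c).reshape(-1,3); P=P[(c['depth']>0).ravel()]; Q=Ro.from_rotvec([0,0,-A]).apply(P-O)
k=lambda b:(abs(Q[:,1])<12)&(abs(Q[:,0]-b)<1)
print(' '.join(f'{b}:{np.median(Q[k(b),2]):.0f}' for b in range(36,120,2) if k(b).sum()>1))
m=(Q[:,2]>40)&(Q[:,2]<54)&(Q[:,0]>55)&(Q[:,0]<100)&(abs(Q[:,1])<30); print('knob', np.percentile(Q[m],[2,98],axis=0))
k=lambda b:(abs(Q[:,1]-35)<8)&(abs(Q[:,0]-b)<1)
print(' '.join(f'{b}:{np.percentile(Q[k(b),2],80):.0f}' for b in range(-60,76,3) if k(b).sum()>1))
```

```text
24.8167 [555.27924163 -28.0953874  106.75444276] [ 0.70219622 -1.06067308  0.18297962]
36:24 38:24 40:24 42:24 44:24 46:24 48:24 50:24 52:24 54:24 56:31 58:31 60:32 62:31 64:31 66:31 68:32 70:47 72:51 74:51 76:51 78:199 80:201 82:207 84:207 86:207 88:222 90:217 92:208 94:208 96:31 98:24 100:23 102:126 104:129 106:23 108:24 110:23 112:23 114:23 116:23 118:24
knob [[ 68.95537821 -14.36243386  41.66602124]
 [ 84.16698168  13.26414234  52.48055054]]
-30:24 -27:24 -24:24 -21:24 -18:24 -15:24 -12:24 -9:24 -6:24 -3:24 0:25 3:24 6:24 9:24 12:24 15:24 18:24 21:24 24:24 27:24 30:24 33:24 36:24 39:24 42:24 45:24 48:25 51:24 54:24 57:25 60:25 63:25 66:25 69:18 72:23 75:23
```

View pics/w7.png

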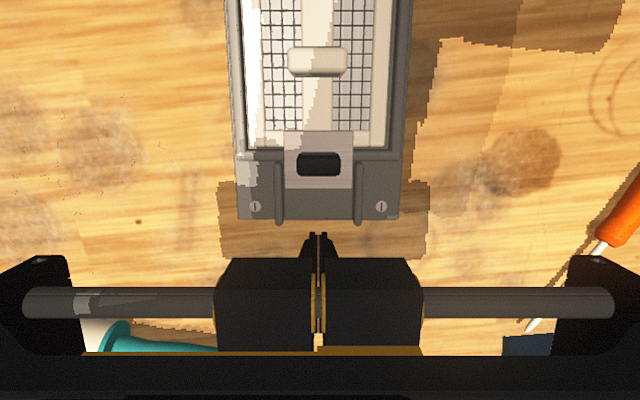

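The catch plate at (318,145) covers the filter's free edge and did not move under the extra 25 N, so it is at its stop. The filter is flat and the robot is clear. Handing in.

```bash
python3 -c "
from cell import *
print(job_done())"
```

```text
the job is handed in; nothing more can be done
None
```

The filter lies flat in the recess with its tongue under the lip, the catch is pushed to its stop over the free edge, and the job was handed in at about 25 s with the arm clear; the first insertion try pressed the tongue on the lip face at about 32 N, and I did not re-check the bystanders' positions.

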